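# Fetch the movement from behind the solvent containers

## Task

The watch movement is due for timing, but it is parked at the back of the wooden organiser behind the bottle, the jar and the pump dispenser. First stand all three containers on the green bench mat, then set the holder with the movement centrally on the platform of the microphone stand, between its jaws, and only then put each container back upright in the pocket it came from. Set things down rather than drop them, and leave the empty holder, the loupe and the tweezers where they are.

Things in the scene. Friction and masses are not known exactly. Their poses are not given: they have to be found in the camera images.
- organiser: Fixed wooden block, 140 (x) x 236 (y) x 14 mm, to the robot's left or right. Origin: centre of its underside. Round pockets, 6 mm deep (floor 8 mm above the bench). Front row, 62 mm wide, at x = -24.5, y = -75, 0, +75 mm: a container in each. Back row, 52 mm wide, at x = +27.5, y = -37.5, +37.5 mm: the holder with the movement and the empty holder, either way.
- mat: Fixed green bench mat, 220 (x) x 260 (y) x 2 mm; its origin is the centre of its underside. The loupe and the tweezers lie on it; the rest is free for the three containers.
- mic: Fixed microphone stand, between organiser and mat. Origin: centre of its underside, below the platform's centre. Grey base 105 (x) x 88 (y) x 20 mm; platform 46 (x) x 68 (y) mm, 62 mm above the bench. Two fixed jaws at its +y and -y ends, 72 mm apart, 36 mm wide, rise 10 mm above it; rods behind the -y jaw reach y = -67 mm, lower than the platform. Open to +x and -x.
- bottle: Amber glass bottle with black cap, loose, about 180 g, 120 mm high. Origin: centre of its foot. Body 52 mm wide to 64 mm height, shoulder to the 26 mm neck at 82 mm, cap 32 mm wide from 94 to 120 mm. z points up; round, so its yaw means nothing.
- jar: Clear glass jar with a broad steel lid, loose, about 260 g, 102 mm high. Origin: centre of its foot. Glass 56 mm wide, lid 58 mm wide from 82 to 102 mm. z points up; round.
- dispenser: White pump dispenser with a steel dish on top, loose, about 200 g, 110 mm high. Origin: centre of its foot. Body 54 mm wide to 66 mm height, narrowing to 32 mm at 80 mm, neck 28 mm, dish 46 mm wide from 92 to 110 mm. z points up; round. The dish does not move.
- holder: Round steel movement holder carrying a watch movement (brass bridges, wheels, two red jewels) in its bore, loose, about 90 g. Origin: centre of its underside. Steel ring 46 mm wide and 20 mm high, with two 4 mm jaws on top; 26 mm high in all. Grip it by the ring. z points up; which way round it is set does not matter.
- empty_holder: The same holder without a movement (open, empty bore), in the other back pocket; to be left alone. Origin: centre of its underside; 46 mm wide, 24 mm high.
- loupe: Black eye loupe standing on the mat, loose; to be left alone. Origin: centre of its underside; 34 mm wide, 34 mm high.
- tweezers: Brass tweezers lying flat on the mat, loose; to be left alone. 127 mm long along its x (from x = -63 to +64 mm, points to +x), 13 mm wide, 6 mm high. Origin: middle of its underside.
There are look-alikes about, which are no part of the job. What is shaped like the bottle but yellow is not meant. What is shaped like the dispenser but purple is not meant.

How it is judged:
On the way, in this order (a step that is already met when the one before it is completed fails the run):
1. all three containers stand on the green mat, released and upright, while the movement is still in its pocket (x of bottle in the frame of mat between -0.105 and 0.105 m and y of bottle in the frame of mat between -0.125 and 0.125 m and z of each of bottle, jar, dispenser in the frame of mat below 0.006 m and linear speed of each of bottle, jar, dispenser below 0.03 m/s and angle between each of bottle, jar, dispenser's own z axis and vertical below 0.07 rad and contact force between each of bottle, jar, dispenser and the fingers below 0.05 N and x of jar in the frame of mat between -0.105 and 0.105 m and y of jar in the frame of mat between -0.125 and 0.125 m and x of dispenser in the frame of mat between -0.105 and 0.105 m and y of dispenser in the frame of mat between -0.125 and 0.125 m and distance of holder from where it was at the start of the episode below 0.02 m), for 0.2 s.
2. the holder with the movement stands released on the microphone platform, the three containers still on the mat (horizontal distance between holder and mic below 0.01 m and z of holder in the frame of mic between 0.058 and 0.066 m and linear speed of holder below 0.03 m/s and angle between holder's own z axis and vertical below 0.07 rad and contact force between holder and the fingers below 0.05 N and x of bottle in the frame of mat between -0.105 and 0.105 m and y of bottle in the frame of mat between -0.125 and 0.125 m and z of each of bottle, jar, dispenser in the frame of mat below 0.006 m and x of jar in the frame of mat between -0.105 and 0.105 m and y of jar in the frame of mat between -0.125 and 0.125 m and x of dispenser in the frame of mat between -0.105 and 0.105 m and y of dispenser in the frame of mat between -0.125 and 0.125 m), for 0.2 s.
At the end, for the whole second after the job is handed in: The holder with the movement stands upright on the microphone platform, its centre within 10 mm of the platform's; the bottle, the jar and the dispenser stand upright on the floors of the pockets they came from (within 12 mm of where each was at the start); all released and at rest (horizontal distance between holder and mic below 0.01 m and z of holder in the frame of mic between 0.058 and 0.066 m and linear speed of each of holder, bottle, jar, dispenser below 0.03 m/s and angle between each of holder, bottle, jar, dispenser's own z axis and vertical below 0.07 rad and contact force between each of holder, bottle, jar, dispenser and the fingers below 0.05 N and distance of each of bottle, jar, dispenser from where it was at the start of the episode below 0.012 m and z of each of bottle, jar, dispenser in the frame of organiser below 0.0105 m); the robot touches nothing.
It fails at once if one of the three containers or the movement is tipped over (more than 30 degrees) (angle between any of bottle, jar, dispenser, holder's own z axis and vertical above 0.52 rad).
It fails at once if a container or the movement is dropped or flung: moving faster than 0.6 m/s with no finger on it ((linear speed of bottle above 0.6 m/s and contact force between bottle and the fingers below 0.01 N) or (linear speed of jar above 0.6 m/s and contact force between jar and the fingers below 0.01 N) or (linear speed of dispenser above 0.6 m/s and contact force between dispenser and the fingers below 0.01 N) or (linear speed of holder above 0.6 m/s and contact force between holder and the fingers below 0.01 N)).
It fails at once if the empty holder, the loupe or the tweezers are moved by more than 20 mm (distance of any of empty_holder, loupe, tweezers from where it was at the start of the episode above 0.02 m).
It also fails if it takes over 144 s, if anything falls off the work surface, if the arm or the gripper's body presses on something with over 40 N, if the wrist force passes 120 N, or if a joint passes its speed limit or range.

## Robot

A 6-joint arm with a two-finger parallel gripper is mounted at the origin on the work surface. World frame = base frame: x ahead of the robot, y to its left, z up, the work surface at z = 0. Lengths are in m, angles in rad, forces in N, time in s.
With the tool pointing down it reaches from about 0.35 to 0.775 m from the base axis. Payload 7.3 kg.
Tool frame: the origin (TCP) lies between the finger pads; the fingertips stand 14 mm ahead of it and the grasp point (between the pads) lies 5 mm behind it; z points along the fingers, y is the line along which they close (so a half turn about z gives the same grasp; the last joint's range is limited). The gripper opens to 92 mm and grips with 3 to 60 N. Pads are 19 mm wide; open, the fingers measure 130 mm over their backs; the gripper's body (75 mm by 190 mm) begins 47 mm behind the grasp point.
Start: joints at [-1.449, 0.342, 1.524, -0, 1.275, -0.146], TCP at [0.139, -0.506, 0.241] pointing down, gripper open.
Joint ranges: [-2.53, 2.53], [-0.77, 2.02], [0.04, 2.7], [-1, 4.14], [0.28, 2.66], [-3.11, 3.11]. Speed limits (rad/s): [2.57, 2.57, 3.14, 3.14, 3.14, 3.14].

## Interface

Orientations are given as a unit quaternion [w, x, y, z].
In Python, from station import env gives the robot as it stands.
- The arm moves only by the tool play_rows, never from a script. Its argument "motion" is a list of rows, each an object with "xyz": the shift along the tool's x, y, z in cm, a list of three; "rotation": the turn, a rotation vector about the tool's x, y, z in degrees, a list of three. A call has exactly 5 rows; each row shifts and turns the commanded pose from where the row before left it, along the tool's axes as they then stand; what a row does not reach is not made up. A row lasts 1/10 s, in which the tool goes at most 50 mm and 8.59 degrees, less where a joint would pass 70% of its speed; a pose out of reach is approached as far as the arm can. A call with a gripper value outside its range is refused whole. "jaw" is the finger opening in cm, from 0 to 9.18, set as the call begins (left out, the last holds). The fingers move at their own pace and stop on an object; the grip force is fixed at half the most. Time passes only in rows, so rows that do not move let the fingers close, or fill a call up. It gives the time, the measured TCP pose, the force, the opening and the grip force at its end, in the units of the state.
- env.get_obs(): the state, without advancing time (a new reading comes with each control period).
- env.capture(name): name is "side" or "top" or "wrist"; returns the picture (384x512x3 uint8, blue, green, red); there is no depth.
- env.camera_model(name): a dict with "K" (3x3 intrinsics, pixels), "k1" (the pictures are not rectified: a ray, as slopes to the right and down, at radius r is drawn at 1 + k1 r^2 times it, then the intrinsics apply), "rvec" (rotation vector, rad) and "tvec" (3), from world to camera coordinates, as OpenCV has them. Camera axes: x right, y down, z forward; pixel columns grow to the right and rows downward; lengths in m; the calibration is good to about 2 mm. A picture is of the moment at which its call begins: read the wrist's pose just before it. camera_model takes no time and is no camera call; for the wrist camera it gives the pose at the moment of the call.
- env.finish_job(): hands the job in; it is judged then, once.
Trained networks look in the newest picture that a camera, given by its name, has taken for a name from the list of things; names that differ only in an ending like _2 or _b are one class to them, and where a whole thing is asked for, a point or a joint stands for the part that bears it (a point fixed in the world has none). Each returns a list of dicts, best first, with "p" (0 to 1); they miss things now and then, are a little off and sometimes report something else, mostly with a low value. They report only what shows in the picture. A call takes as long as a camera call. They do not tell look-alikes from the thing itself.
- env.boxes_of(target, camera): "uv" ([column, row] in pixels, amid what is visible of it).
- env.cut_out(target, camera): "pixels" (384x512 bool, what is visible of it) and "uv" ([column, row] in pixels, amid what is visible of it).
The state is a dict: "clock": time; "joints": joint angles; "joint_vel": joint speeds; "tau": joint torques, N m; "tcp_pos": TCP position; "eef_rot": TCP orientation; "ft_force": force on the tool from outside, world axes, zero at the start; "moment": the same for the moment, N m; "width": finger opening in m; "grasp_force": force on a finger pad.
Only numpy, scipy, OpenCV 4.12 (cv2) and the standard library are available. Lean on these libraries where they do the work, as an engineer would, in place of code of your own. Each camera call takes 0.05 s, during which the arm holds its last target. There are 200 camera calls.

## Working session

There is one attempt and no reset: what is moved stays moved. The work goes in short steps, Python scripts to look and compute and a tool call to move; the robot and the scene stay as the last step left them, time stands still between calls to the robot, and variables do not carry over. Pictures are saved under pics/ and viewed, at most 14 in all, crops included, and the job is handed in when it is done.

Besides the shell and the picture viewer there is one more tool, called by a JSON object that holds its "fn" and its "kwargs". play_rows: Moves the arm, as the interface text tells. Its arguments: {"type":"object","properties":{"motion":{"type":"array"},"jaw":{"type":"number"}},"required":["motion"]}

```bash
ls; mkdir -p pics; python3 - <<'E'
from station import env
import cv2,numpy as np
o=env.get_obs();print({k:np.round(v,3) for k,v in o.items()})
for c in("side","top"):
    cv2.imwrite(f"pics/{c}0.png",env.capture(c))
    m=env.camera_model(c);print(c,{k:np.round(v,4).tolist() for k,v in m.items()})
    for n in "organiser mat mic bottle jar dispenser holder empty_holder loupe tweezers".split():
        print(n,[(np.round(d["uv"],1).tolist(),round(float(d["p"]),2)) for d in env.boxes_of(n,c)][:4])
E
```

```text
pics
{'clock': np.float64(0.0), 'joints': array([-1.449,  0.343,  1.525,  0.   ,  1.275, -0.146]), 'joint_vel': array([-0.002, -0.001, -0.001,  0.001, -0.001,  0.001]), 'tau': array([-1.0000e-03, -4.3125e+01, -2.4422e+01,  7.2000e-02,  5.6000e-02,
       -0.0000e+00]), 'tcp_pos': array([ 0.139, -0.506,  0.24 ]), 'eef_rot': array([-0.001,  0.991,  0.134,  0.   ]), 'ft_force': array([-0.403,  0.218, -0.465]), 'moment': array([-0.013,  0.015, -0.034]), 'grasp_force': np.float64(0.0), 'width': np.float64(0.092)}
side {'K': [[448.5069, 0.0, 248.9262], [0.0, 448.5069, 193.2491], [0.0, 0.0, 1.0]], 'k1': -0.1381, 'rvec': [0.8666, -2.6478, 0.9152], 'tvec': [0.3799, 0.2427, 0.8237]}
organiser [([276.7, 133.5], 0.79)]
mat [([153.7, 286.1], 0.94)]
mic [([221.7, 176.3], 0.87)]
bottle [([287.6, 130.2], 0.8), ([310.3, 175.9], 0.78), ([337.9, 147.9], 0.59)]
jar [([321.3, 87.3], 0.85), ([288.6, 101.8], 0.41), ([115.1, 266.8], 0.16)]
dispenser [([304.2, 108.4], 0.7), ([360.3, 140.2], 0.63), ([319.9, 87.8], 0.48)]
holder [([271.8, 122.6], 0.51)]
empty_holder [([287.2, 102.1], 0.49)]
loupe [([166.3, 312.6], 0.79)]
tweezers [([115.2, 266.1], 0.75)]
top {'K': [[381.7427, 0.0, 259.4918], [0.0, 381.7427, 200.468], [0.0, 0.0, 1.0]], 'k1': 0.0423, 'rvec': [2.1935, -2.1256, 0.2095], 'tvec': [-0.0384, 0.4804, 0.9374]}
organiser [([347.8, 181.2], 0.89)]
mat [([147.3, 190.9], 0.98)]
mic [([256.1, 169.8], 0.94)]
bottle [([298.0, 240.5], 0.76), ([331.4, 238.2], 0.61)]
jar [([390.5, 192.0], 0.56)]
dispenser [([360.2, 191.5], 0.72), ([362.8, 257.3], 0.72)]
holder [([340.4, 175.1], 0.79)]
empty_holder [([362.8, 173.5], 0.64)]
loupe [([130.7, 214.7], 0.52), ([391.4, 190.2], 0.5)]
tweezers [([157.7, 154.3], 0.55)]
```

```bash
python3 - <<'E'
import cv2
t=cv2.imread("pics/top0.png");cv2.imwrite("pics/t1.png",cv2.resize(t[90:320,70:440],None,fx=2.15,fy=2.15,interpolation=cv2.INTER_CUBIC))
s=cv2.imread("pics/side0.png");cv2.imwrite("pics/s1.png",cv2.resize(s,(768,576),interpolation=cv2.INTER_CUBIC))
E
```

```text
(no output)
```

View pics/t1.png

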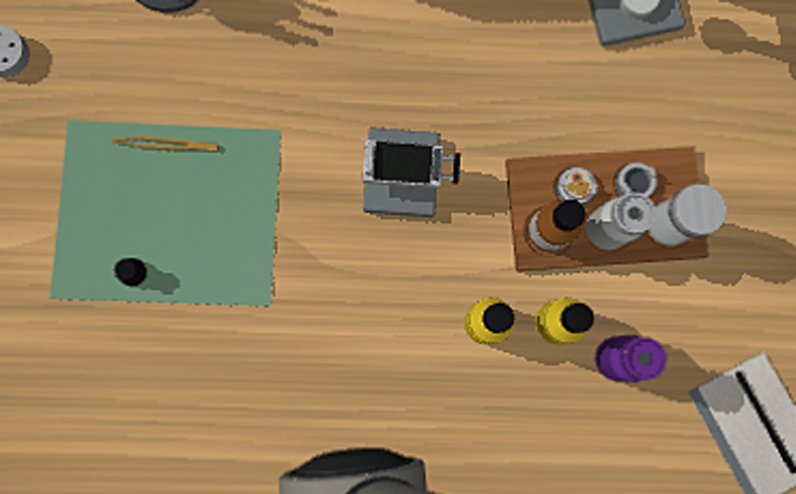

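View pics/s1.png

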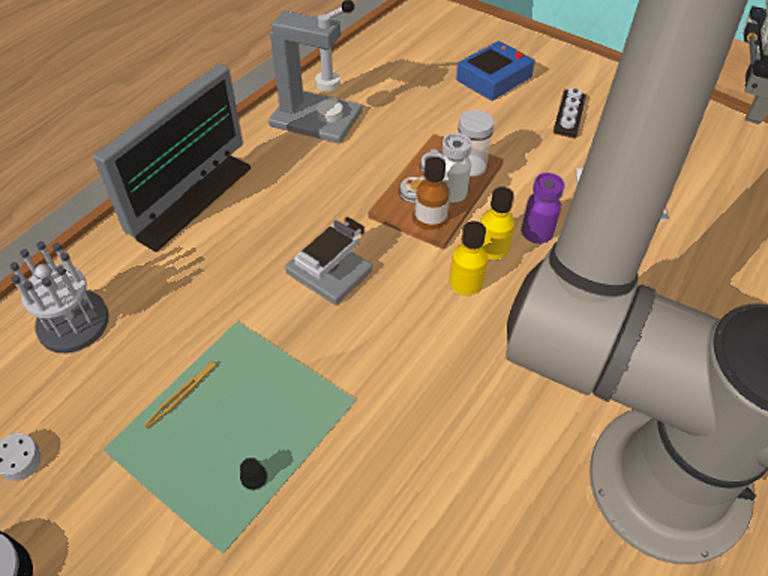

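The top view shows the movement holder in the left back pocket (crop 577,183) and the empty holder at (636,181). The bottle, dispenser and jar stand in the front row from left to right. The mat is on the left, with the tweezers at its far edge and the loupe at its near-left. Two yellow look-alikes and one purple one stand in front of the organiser. The side view agrees with this.

```bash
cat > h.py <<'E'
import numpy as np, cv2
from scipy.optimize import least_squares
def ray(m,uv):
    K=np.array(m["K"]);d=np.array([(uv[0]-K[0,2])/K[0,0],(uv[1]-K[1,2])/K[1,1]])
    s=d.copy()
    for _ in range(20): s=d/(1+m["k1"]*(s@s))
    R=cv2.Rodrigues(np.array(m["rvec"],float))[0];t=np.array(m["tvec"],float).ravel()
    return -R.T@t, R.T@np.array([s[0],s[1],1])
def onz(m,uv,z):
    c,d=ray(m,uv);return c+d*(z-c[2])/d[2]
def proj(m,P):
    R=cv2.Rodrigues(np.array(m["rvec"],float))[0];q=np.asarray(P)@R.T+np.array(m["tvec"],float).ravel()
    s=q[...,:2]/q[...,2:];s=s*(1+m["k1"]*(s**2).sum(-1,keepdims=True))
    K=np.array(m["K"]);return s@K[:2,:2].T+K[:2,2]
def rect(pts,w,l):  # rigid 2D fit of corners (BL,FL,FR,BR) -> x,y,yaw
    loc=np.array([[w/2,l/2],[-w/2,l/2],[-w/2,-l/2],[w/2,-l/2]])
    def f(p):
        c,s=np.cos(p[2]),np.sin(p[2]);return (loc@np.array([[c,s],[-s,c]])+p[:2]-pts).ravel()
    r=least_squares(f,[*pts.mean(0),0]);return r.x,np.abs(r.fun).max()
E
python3 - <<'E'
from h import *
from station import env
T=env.camera_model("top");S=env.camera_model("side")
t=lambda x,y:(70+(x+.5)/2.15-.5,90+(y+.5)/2.15-.5); s=lambda x,y:((x+.5)/1.5-.5,(y+.5)/1.5-.5)
def fit(n,c,z,w,l,m,f):
    p=np.array([onz(m,f(*a),z)[:2] for a in c]);x,e=rect(p,w,l);print(n,np.round(x[:2],4),"yaw deg",round(np.degrees(x[2]),2),"err",round(e,4))
fit("org T",[(507,159),(518,271),(708,257),(694,147)],.014,.14,.236,T,t)
fit("org S",[(370,212),(446,245),(503,161),(432,135)],.014,.14,.236,S,s)
fit("mat T",[(68,121),(52,298),(271,306),(281,130)],.002,.22,.26,T,t)
fit("mat S",[(106,449),(223,551),(356,399),(239,322)],.002,.22,.26,S,s)
fit("base T",[(370,128),(364,213),(434,217),(440,132)],.02,.105,.088,T,t)
for n,a,b,z in(("bottle",(569,215),(435,163),.128),("disp",(634,213),(457,142),.118),("jar",(697,210),(477,117),.110),("holder",(577,183),(411,187),.03),("empty",(636,181),(431,160),.032),("yel1",(499,318),(474,231),.12),("yel2",(578,318),(502,195),.12),("purp",(646,358),(549,182),.11),("loupe",(131,269),(253,466),.034),("twL",(114,141),(149,426),.005),("twR",(221,149),(216,364),.005)):
    print(n,np.round(onz(T,t(*a),z),3)[:2],np.round(onz(S,s(*b),z),3)[:2])
print("plat", np.round(onz(T,t(403,161),.062),3))
E
```

```text
org T [ 0.5312 -0.2686] yaw deg 5.98 err 0.0008
org S [ 0.528  -0.2639] yaw deg 6.25 err 0.0048
mat T [0.5085 0.2671] yaw deg -0.13 err 0.0015
mat S [0.5065 0.2687] yaw deg -0.37 err 0.0027
base T [ 0.5654 -0.0144] yaw deg -1.82 err 0.0019
bottle [ 0.499 -0.194] [ 0.499 -0.194]
disp [ 0.506 -0.269] [ 0.504 -0.267]
jar [ 0.513 -0.342] [ 0.516 -0.351]
holder [ 0.558 -0.228] [ 0.555 -0.218]
empty [ 0.562 -0.299] [ 0.564 -0.293]
yel1 [ 0.385 -0.12 ] [ 0.383 -0.115]
yel2 [ 0.388 -0.206] [ 0.387 -0.202]
purp [ 0.348 -0.282] [ 0.347 -0.28 ]
loupe [0.434 0.298] [0.431 0.302]
twL [0.594 0.339] [0.592 0.338]
twR [0.59  0.209] [0.588 0.214]
plat [ 0.569 -0.014  0.062]
```

{"fn": "play_rows", "kwargs": {"motion": [{"xyz":[0,0,0],"rotation":[0,0,-7.5]},{"xyz":[0,0,0],"rotation":[0,0,-7.5]},{"xyz":[0,0,0],"rotation":[0,0,-7.5]},{"xyz":[0,0,0],"rotation":[0,0,-7.5]},{"xyz":[0,0,0],"rotation":[0,0,-7.5]}], "jaw": 9.1}}

```text
clock: 1.6
tcp_pos: [0.1389, -0.5063, 0.2407]
eef_rot: [0.0, 0.894, 0.447, -0.0]
ft_force: [-0.3, 1.2, 0.1]
width: 0.0911
grasp_force: 0.0
```

{"fn": "play_rows", "kwargs": {"motion": [{"xyz":[0,0,0],"rotation":[0,0,-7.5]},{"xyz":[0,0,0],"rotation":[0,0,-7.5]},{"xyz":[0,0,0],"rotation":[0,0,-7.5]},{"xyz":[0,0,0],"rotation":[0,0,-7.5]},{"xyz":[0,0,0],"rotation":[0,0,-7]}]}}

```text
clock: 2.1
tcp_pos: [0.1389, -0.5063, 0.2407]
eef_rot: [0.0, 0.706, 0.708, -0.0]
ft_force: [0.1, -0.1, -1.2]
width: 0.0915
grasp_force: 0.0
```

{"fn": "play_rows", "kwargs": {"motion": [{"xyz":[2,2.4,0],"rotation":[0,0,0]},{"xyz":[2,2.4,0],"rotation":[0,0,0]},{"xyz":[2,2.4,0],"rotation":[0,0,0]},{"xyz":[2,2.4,0],"rotation":[0,0,0]},{"xyz":[2,2.4,0],"rotation":[0,0,0]}]}}

```text
clock: 2.6
tcp_pos: [0.26, -0.4058, 0.2408]
eef_rot: [0.0, 0.708, 0.706, -0.0]
ft_force: [0.2, -0.2, 0.8]
width: 0.0908
grasp_force: 0.0
```

{"fn": "play_rows", "kwargs": {"motion": [{"xyz":[2,2.4,0],"rotation":[0,0,0]},{"xyz":[2,2.4,0],"rotation":[0,0,0]},{"xyz":[2,2.4,0],"rotation":[0,0,0]},{"xyz":[2,2.4,0],"rotation":[0,0,0]},{"xyz":[2,2.4,0],"rotation":[0,0,0]}]}}

```text
clock: 3.1
tcp_pos: [0.3804, -0.306, 0.2409]
eef_rot: [0.0, 0.708, 0.706, -0.0]
ft_force: [0.4, -1.2, 0.0]
width: 0.0911
grasp_force: 0.0
```

```bash
python3 - <<'E'
from station import env
from h import *
o=env.get_obs();m=env.camera_model("wrist");im=env.capture("wrist");cv2.imwrite("pics/w1.png",im)
R=cv2.Rodrigues(np.array(m["rvec"],float))[0];print(-R.T@np.array(m["tvec"]),R[2],{k:np.round(m[k],3).tolist() for k in("K","k1")})
for n,P in(("bottle",[.499,-.1955,.128]),("disp",[.506,-.270,.118]),("jar",[.5145,-.345,.110]),("holder",[.5545,-.228,.03])): print(n,proj(m,np.array(P)))
for n in "bottle jar dispenser holder".split():
    print(n,[(np.round(d["uv"],1).tolist(),round(float(d["p"]),2)) for d in env.boxes_of(n,"wrist")][:4])
E
```

```text
[ 0.37972486 -0.22966729  0.38499557] [-6.68650535e-04 -2.88111786e-01 -9.57596549e-01] {'K': [[274.487, 0.0, 256.29], [0.0, 274.487, 198.964], [0.0, 0.0, 1.0]], 'k1': -0.05}
bottle [391.51560488  77.30666183]
disp [384.47432391 159.69085217]
jar [379.97963843 227.15187418]
holder [395.03366659 116.01098513]
bottle [([261.4, 99.0], 0.88), ([262.5, 20.5], 0.68), ([368.7, 87.2], 0.56)]
jar [([366.8, 215.6], 0.61)]
dispenser [([370.5, 155.8], 0.77), ([227.9, 166.3], 0.73)]
holder [([395.7, 121.1], 0.63)]
```

View pics/w1.png

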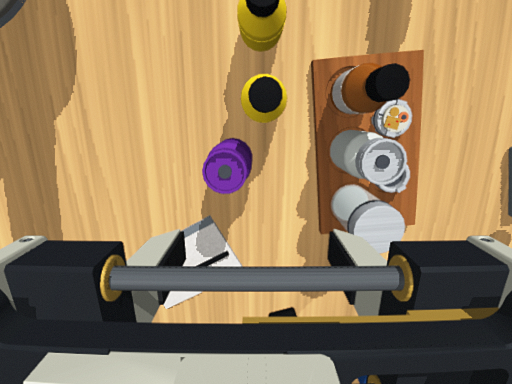

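The wrist view has the amber cap at about (388,83), the dish at (382,161) and the jar lid at (378,226). All three agree with the predicted tops to within about 5 mm, so I go for the bottle.

{"fn": "play_rows", "kwargs": {"motion": [{"xyz":[2.18,2.36,0],"rotation":[0,0,0]},{"xyz":[2.18,2.36,0],"rotation":[0,0,0]},{"xyz":[2.18,2.36,0],"rotation":[0,0,0]},{"xyz":[2.18,2.36,0],"rotation":[0,0,0]},{"xyz":[2.18,2.36,0],"rotation":[0,0,0]}]}}

```text
clock: 3.85
tcp_pos: [0.4979, -0.1987, 0.2407]
eef_rot: [0.0, 0.709, 0.705, -0.0]
ft_force: [-0.2, -1.5, 0.2]
width: 0.091
grasp_force: 0.0
```

{"fn": "play_rows", "kwargs": {"motion": [{"xyz":[0,0,2.6],"rotation":[0,0,0]},{"xyz":[0,0,2.6],"rotation":[0,0,0]},{"xyz":[0,0,2.6],"rotation":[0,0,0]},{"xyz":[0,0,2.6],"rotation":[0,0,0]},{"xyz":[0,0,2.6],"rotation":[0,0,0]}]}}

```text
clock: 4.35
tcp_pos: [0.4971, -0.1996, 0.1098]
eef_rot: [0.0, 0.709, 0.706, -0.0]
ft_force: [0.8, -1.0, 0.3]
width: 0.0909
grasp_force: 0.0
```

{"fn": "play_rows", "kwargs": {"motion": [{"xyz":[0,0,0],"rotation":[0,0,0]},{"xyz":[0,0,0],"rotation":[0,0,0]},{"xyz":[0,0,0],"rotation":[0,0,0]},{"xyz":[0,0,0],"rotation":[0,0,0]},{"xyz":[0,0,0],"rotation":[0,0,0]}], "jaw": 2.0}}

```text
clock: 4.85
tcp_pos: [0.4982, -0.1986, 0.1118]
eef_rot: [0.001, 0.708, 0.706, 0.0]
ft_force: [-0.2, 0.2, -0.2]
width: 0.0557
grasp_force: 0.0
```

{"fn": "play_rows", "kwargs": {"motion": [{"xyz":[0,0,0],"rotation":[0,0,0]},{"xyz":[0,0,0],"rotation":[0,0,0]},{"xyz":[0,0,0],"rotation":[0,0,0]},{"xyz":[0,0,0],"rotation":[0,0,0]},{"xyz":[0,0,0],"rotation":[0,0,0]}]}}

```text
clock: 5.35
tcp_pos: [0.4979, -0.1983, 0.1108]
eef_rot: [0.0, 0.708, 0.706, 0.0]
ft_force: [0.7, 0.4, 1.1]
width: 0.0314
grasp_force: 30.0
```

{"fn": "play_rows", "kwargs": {"motion": [{"xyz":[0,0,-1],"rotation":[0,0,0]},{"xyz":[0,0,-2],"rotation":[0,0,0]},{"xyz":[0,0,-3],"rotation":[0,0,0]},{"xyz":[0,0,-3],"rotation":[0,0,0]},{"xyz":[0,0,-1],"rotation":[0,0,0]}]}}

```text
clock: 5.85
tcp_pos: [0.4988, -0.1989, 0.214]
eef_rot: [0.003, 0.708, 0.706, 0.001]
ft_force: [0.8, -0.7, -2.1]
width: 0.0316
grasp_force: 30.0
```

{"fn": "play_rows", "kwargs": {"motion": [{"xyz":[1,0,0],"rotation":[0,0,0]},{"xyz":[2,0,0],"rotation":[0,0,0]},{"xyz":[3,0,0],"rotation":[0,0,0]},{"xyz":[3,0,0],"rotation":[0,0,0]},{"xyz":[3,0,0],"rotation":[0,0,0]}]}}

```text
clock: 6.35
tcp_pos: [0.4968, -0.0763, 0.2087]
eef_rot: [-0.002, 0.708, 0.706, -0.001]
ft_force: [1.0, 0.0, -1.1]
width: 0.0314
grasp_force: 30.0
```

{"fn": "play_rows", "kwargs": {"motion": [{"xyz":[3,0,0],"rotation":[0,0,0]},{"xyz":[3,0,0],"rotation":[0,0,0]},{"xyz":[3,0,0],"rotation":[0,0,0]},{"xyz":[3,0,0],"rotation":[0,0,0]},{"xyz":[3,0,0],"rotation":[0,0,0]}]}}

```text
clock: 6.85
tcp_pos: [0.497, 0.0735, 0.2088]
eef_rot: [-0.001, 0.708, 0.706, -0.001]
ft_force: [0.5, -0.2, -2.1]
width: 0.0314
grasp_force: 30.0
```

{"fn": "play_rows", "kwargs": {"motion": [{"xyz":[3,0,0],"rotation":[0,0,0]},{"xyz":[3,0,0],"rotation":[0,0,0]},{"xyz":[3,0,0],"rotation":[0,0,0]},{"xyz":[3,0,0],"rotation":[0,0,0]},{"xyz":[3,0,0],"rotation":[0,0,0]}]}}

```text
clock: 7.35
tcp_pos: [0.4973, 0.2232, 0.2086]
eef_rot: [-0.001, 0.708, 0.706, -0.002]
ft_force: [0.6, -0.2, -1.9]
width: 0.0315
grasp_force: 30.0
```

{"fn": "play_rows", "kwargs": {"motion": [{"xyz":[3,0.2,0],"rotation":[0,0,0]},{"xyz":[3,0.2,0],"rotation":[0,0,0]},{"xyz":[2,0.2,0],"rotation":[0,0,0]},{"xyz":[2,0.1,0],"rotation":[0,0,0]},{"xyz":[0.8,0,0],"rotation":[0,0,0]}]}}

```text
clock: 7.85
tcp_pos: [0.5047, 0.3313, 0.2083]
eef_rot: [-0.001, 0.707, 0.707, -0.002]
ft_force: [-0.0, -0.3, -2.3]
width: 0.0312
grasp_force: 30.0
```

{"fn": "play_rows", "kwargs": {"motion": [{"xyz":[0,0,3],"rotation":[0,0,0]},{"xyz":[0,0,3],"rotation":[0,0,0]},{"xyz":[0,0,2],"rotation":[0,0,0]},{"xyz":[0,0,1],"rotation":[0,0,0]},{"xyz":[0,0,0.6],"rotation":[0,0,0]}]}}

```text
clock: 8.35
tcp_pos: [0.5055, 0.3292, 0.1132]
eef_rot: [-0.0, 0.708, 0.706, -0.001]
ft_force: [-0.2, -0.5, -2.5]
width: 0.0317
grasp_force: 30.0
```

{"fn": "play_rows", "kwargs": {"motion": [{"xyz":[0,0,0.3],"rotation":[0,0,0]},{"xyz":[0,0,0.2],"rotation":[0,0,0]},{"xyz":[0,0,0.1],"rotation":[0,0,0]},{"xyz":[0,0,0.1],"rotation":[0,0,0]},{"xyz":[0,0,0],"rotation":[0,0,0]}]}}

```text
clock: 8.85
tcp_pos: [0.5064, 0.3297, 0.108]
eef_rot: [0.0, 0.708, 0.706, 0.0]
ft_force: [-0.2, -0.7, -1.4]
width: 0.0314
grasp_force: 30.0
```

{"fn": "play_rows", "kwargs": {"motion": [{"xyz":[0,0,0.1],"rotation":[0,0,0]},{"xyz":[0,0,0.1],"rotation":[0,0,0]},{"xyz":[0,0,0.05],"rotation":[0,0,0]},{"xyz":[0,0,0],"rotation":[0,0,0]},{"xyz":[0,0,0],"rotation":[0,0,0]}]}}

```text
clock: 9.35
tcp_pos: [0.5062, 0.3297, 0.1051]
eef_rot: [0.0, 0.708, 0.706, -0.0]
ft_force: [-0.2, 0.2, -1.6]
width: 0.0316
grasp_force: 30.0
```

{"fn": "play_rows", "kwargs": {"motion": [{"xyz":[0,0,0.05],"rotation":[0,0,0]},{"xyz":[0,0,0],"rotation":[0,0,0]},{"xyz":[0,0,0],"rotation":[0,0,0]},{"xyz":[0,0,0],"rotation":[0,0,0]},{"xyz":[0,0,0],"rotation":[0,0,0]}]}}

```text
clock: 9.85
tcp_pos: [0.5063, 0.3297, 0.1048]
eef_rot: [0.0, 0.708, 0.706, 0.0]
ft_force: [1.3, 0.5, 0.7]
width: 0.0314
grasp_force: 30.0
```

{"fn": "play_rows", "kwargs": {"motion": [{"xyz":[0,0,0],"rotation":[0,0,0]},{"xyz":[0,0,0],"rotation":[0,0,0]},{"xyz":[0,0,0],"rotation":[0,0,0]},{"xyz":[0,0,0],"rotation":[0,0,0]},{"xyz":[0,0,0],"rotation":[0,0,0]}], "jaw": 9.1}}

```text
clock: 10.35
tcp_pos: [0.5062, 0.3297, 0.1047]
eef_rot: [0.0, 0.708, 0.706, -0.0]
ft_force: [0.3, -0.2, -0.1]
width: 0.0667
grasp_force: 0.0
```

{"fn": "play_rows", "kwargs": {"motion": [{"xyz":[0,0,0],"rotation":[0,0,0]},{"xyz":[0,0,-1.5],"rotation":[0,0,0]},{"xyz":[0,0,-4],"rotation":[0,0,0]},{"xyz":[0,0,-4],"rotation":[0,0,0]},{"xyz":[0,0,-4],"rotation":[0,0,0]}]}}

```text
clock: 10.85
tcp_pos: [0.506, 0.3296, 0.2411]
eef_rot: [-0.0, 0.708, 0.706, -0.0]
ft_force: [1.2, 0.7, -0.1]
width: 0.091
grasp_force: 0.0
```

{"fn": "play_rows", "kwargs": {"motion": [{"xyz":[-2,0,0],"rotation":[0,0,0]},{"xyz":[-4,0,0],"rotation":[0,0,0]},{"xyz":[-4.5,0,0],"rotation":[0,0,0]},{"xyz":[-4.5,0,0],"rotation":[0,0,0]},{"xyz":[-4.5,0,0],"rotation":[0,0,0]}]}}

```text
clock: 11.35
tcp_pos: [0.5053, 0.1332, 0.2398]
eef_rot: [0.0, 0.708, 0.706, 0.0]
ft_force: [0.4, 0.5, 0.2]
width: 0.0909
grasp_force: 0.0
```

{"fn": "play_rows", "kwargs": {"motion": [{"xyz":[-4.5,0,0],"rotation":[0,0,0]},{"xyz":[-4.5,0,0],"rotation":[0,0,0]},{"xyz":[-4.5,0,0],"rotation":[0,0,0]},{"xyz":[-4.5,0,0],"rotation":[0,0,0]},{"xyz":[-4.5,0,0],"rotation":[0,0,0]}]}}

```text
clock: 11.85
tcp_pos: [0.5048, -0.0921, 0.2399]
eef_rot: [0.0, 0.708, 0.706, 0.0]
ft_force: [2.4, -0.1, 0.1]
width: 0.0912
grasp_force: 0.0
```

{"fn": "play_rows", "kwargs": {"motion": [{"xyz":[-4.5,0,0],"rotation":[0,0,0]},{"xyz":[-4.5,0,0],"rotation":[0,0,0]},{"xyz":[-4.5,0,0],"rotation":[0,0,0]},{"xyz":[-3,0,0],"rotation":[0,0,0]},{"xyz":[-1.5,0,0],"rotation":[0,0,0]}]}}

```text
clock: 12.35
tcp_pos: [0.5041, -0.2729, 0.2394]
eef_rot: [0.0, 0.709, 0.705, -0.0]
ft_force: [0.4, 0.6, 0.1]
width: 0.0912
grasp_force: 0.0
```

```bash
python3 - <<'E'
from station import env
from h import *
o=env.get_obs();print(o["clock"],o["tcp_pos"])
m=env.camera_model("wrist");im=env.capture("wrist");cv2.imwrite("pics/w2.png",im)
t=env.capture("top");cv2.imwrite("pics/t2.png",t)
for n,P in(("disp",[.506,-.270,.118]),("jar",[.5145,-.345,.110]),("holder",[.5545,-.228,.03]),("micplat",[.569,-.0145,.062])): print(n,proj(m,np.array(P)))
E
```

```text
12.35 [ 0.5041448  -0.27287913  0.23944518]
disp [259.01787143 192.81696203]
jar [266.78514519 255.84268323]
holder [296.43247369 142.27396019]
micplat [321.33166829 -71.68588474]
```

View pics/w2.png

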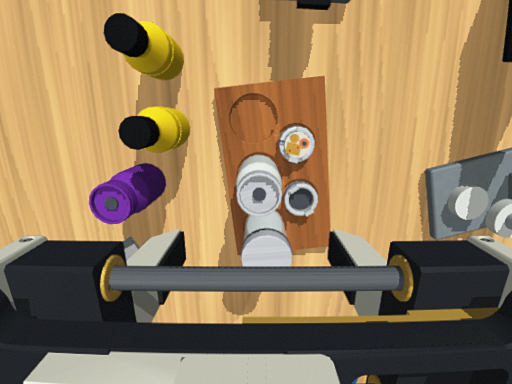

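The wrist view shows the dish at (259,194), which is 1 px from the prediction, and the movement holder at (297,143). Next I grip the dispenser.

{"fn": "play_rows", "kwargs": {"motion": [{"xyz":[0.2,0.2,2.7],"rotation":[0,0,0]},{"xyz":[0,0,2.7],"rotation":[0,0,0]},{"xyz":[0,0,2.7],"rotation":[0,0,0]},{"xyz":[0,0,2.7],"rotation":[0,0,0]},{"xyz":[0,0,2.7],"rotation":[0,0,0]}]}}

```text
clock: 12.95
tcp_pos: [0.5069, -0.266, 0.1041]
eef_rot: [-0.0, 0.707, 0.707, 0.0]
ft_force: [0.0, -0.3, -0.1]
width: 0.0912
grasp_force: 0.0
```

{"fn": "play_rows", "kwargs": {"motion": [{"xyz":[0,0,0],"rotation":[0,0,0]},{"xyz":[0,0,0],"rotation":[0,0,0]},{"xyz":[0,0,0],"rotation":[0,0,0]},{"xyz":[0,0,0],"rotation":[0,0,0]},{"xyz":[0,0,0],"rotation":[0,0,0]}], "jaw": 3.5}}

```text
clock: 13.45
tcp_pos: [0.5071, -0.2685, 0.1059]
eef_rot: [0.001, 0.708, 0.706, 0.0]
ft_force: [0.1, -0.5, -0.2]
width: 0.0554
grasp_force: 0.0
```

{"fn": "play_rows", "kwargs": {"motion": [{"xyz":[0,0,0],"rotation":[0,0,0]},{"xyz":[0,0,0],"rotation":[0,0,0]},{"xyz":[0,0,0],"rotation":[0,0,0]},{"xyz":[0,0,0],"rotation":[0,0,0]},{"xyz":[0,0,0],"rotation":[0,0,0]}]}}

```text
clock: 13.95
tcp_pos: [0.5068, -0.2685, 0.1053]
eef_rot: [0.0, 0.708, 0.706, 0.0]
ft_force: [-1.1, 0.2, 5.9]
width: 0.0453
grasp_force: 30.0
```

{"fn": "play_rows", "kwargs": {"motion": [{"xyz":[0,0,-0.6],"rotation":[0,0,0]},{"xyz":[0,0,-2],"rotation":[0,0,0]},{"xyz":[0,0,-3],"rotation":[0,0,0]},{"xyz":[0,0,-3],"rotation":[0,0,0]},{"xyz":[0,0,-1.4],"rotation":[0,0,0]}]}}

```text
clock: 14.45
tcp_pos: [0.5072, -0.2688, 0.2073]
eef_rot: [0.002, 0.708, 0.706, 0.0]
ft_force: [0.5, -0.7, -1.8]
width: 0.0455
grasp_force: 30.0
```

{"fn": "play_rows", "kwargs": {"motion": [{"xyz":[1,0,0],"rotation":[0,0,0]},{"xyz":[2,0,0],"rotation":[0,0,0]},{"xyz":[3,0,0],"rotation":[0,0,0]},{"xyz":[3,0,0],"rotation":[0,0,0]},{"xyz":[3,0,0],"rotation":[0,0,0]}]}}

```text
clock: 14.95
tcp_pos: [0.5055, -0.1452, 0.2028]
eef_rot: [-0.002, 0.708, 0.706, -0.001]
ft_force: [-0.1, -0.0, -1.4]
width: 0.0452
grasp_force: 30.0
```

{"fn": "play_rows", "kwargs": {"motion": [{"xyz":[3,0,0],"rotation":[0,0,0]},{"xyz":[3,0,0],"rotation":[0,0,0]},{"xyz":[3,0,0],"rotation":[0,0,0]},{"xyz":[3,0,0],"rotation":[0,0,0]},{"xyz":[3,0,0],"rotation":[0,0,0]}]}}

```text
clock: 15.45
tcp_pos: [0.5054, 0.0046, 0.203]
eef_rot: [-0.002, 0.708, 0.706, -0.001]
ft_force: [1.8, -0.7, -2.3]
width: 0.0453
grasp_force: 30.0
```

{"fn": "play_rows", "kwargs": {"motion": [{"xyz":[3,0,0],"rotation":[0,0,0]},{"xyz":[3,0,0],"rotation":[0,0,0]},{"xyz":[3,0,0],"rotation":[0,0,0]},{"xyz":[3,0,0],"rotation":[0,0,0]},{"xyz":[3,0,0],"rotation":[0,0,0]}]}}

```text
clock: 15.95
tcp_pos: [0.5055, 0.1541, 0.2029]
eef_rot: [-0.001, 0.708, 0.706, -0.001]
ft_force: [0.6, -0.1, -2.4]
width: 0.0455
grasp_force: 30.0
```

{"fn": "play_rows", "kwargs": {"motion": [{"xyz":[3,0,0],"rotation":[0,0,0]},{"xyz":[3,0,0],"rotation":[0,0,0]},{"xyz":[2,0,0],"rotation":[0,0,0]},{"xyz":[1.3,0,0],"rotation":[0,0,0]},{"xyz":[0.5,0,0],"rotation":[0,0,0]}]}}

```text
clock: 16.45
tcp_pos: [0.5065, 0.2512, 0.2034]
eef_rot: [-0.001, 0.707, 0.707, -0.001]
ft_force: [-0.5, -0.1, -2.9]
width: 0.0455
grasp_force: 30.0
```

{"fn": "play_rows", "kwargs": {"motion": [{"xyz":[0,0,3],"rotation":[0,0,0]},{"xyz":[0,0,3],"rotation":[0,0,0]},{"xyz":[0,0,2],"rotation":[0,0,0]},{"xyz":[0,0,1],"rotation":[0,0,0]},{"xyz":[0,0,0.6],"rotation":[0,0,0]}]}}

```text
clock: 16.95
tcp_pos: [0.5076, 0.2492, 0.1078]
eef_rot: [-0.0, 0.708, 0.706, -0.001]
ft_force: [1.3, 0.3, -2.5]
width: 0.0454
grasp_force: 30.0
```

{"fn": "play_rows", "kwargs": {"motion": [{"xyz":[0,0,0.3],"rotation":[0,0,0]},{"xyz":[0,0,0.2],"rotation":[0,0,0]},{"xyz":[0,0,0.1],"rotation":[0,0,0]},{"xyz":[0,0,0.1],"rotation":[0,0,0]},{"xyz":[0,0,0],"rotation":[0,0,0]}]}}

```text
clock: 17.45
tcp_pos: [0.5082, 0.2498, 0.102]
eef_rot: [0.0, 0.708, 0.706, 0.0]
ft_force: [0.2, 0.7, -1.0]
width: 0.0456
grasp_force: 30.0
```

{"fn": "play_rows", "kwargs": {"motion": [{"xyz":[0,0,0.1],"rotation":[0,0,0]},{"xyz":[0,0,0.1],"rotation":[0,0,0]},{"xyz":[0,0,0.05],"rotation":[0,0,0]},{"xyz":[0,0,0],"rotation":[0,0,0]},{"xyz":[0,0,0],"rotation":[0,0,0]}]}}

```text
clock: 17.95
tcp_pos: [0.508, 0.2497, 0.0993]
eef_rot: [0.0, 0.708, 0.706, 0.0]
ft_force: [-1.8, -0.1, 0.4]
width: 0.0451
grasp_force: 30.0
```

{"fn": "play_rows", "kwargs": {"motion": [{"xyz":[0,0,0],"rotation":[0,0,0]},{"xyz":[0,0,0],"rotation":[0,0,0]},{"xyz":[0,0,0],"rotation":[0,0,0]},{"xyz":[0,0,0],"rotation":[0,0,0]},{"xyz":[0,0,0],"rotation":[0,0,0]}], "jaw": 9.1}}

```text
clock: 18.45
tcp_pos: [0.5081, 0.2497, 0.0992]
eef_rot: [0.0, 0.708, 0.706, 0.0]
ft_force: [-0.2, -0.7, -0.8]
width: 0.0808
grasp_force: 0.0
```

{"fn": "play_rows", "kwargs": {"motion": [{"xyz":[0,0,0],"rotation":[0,0,0]},{"xyz":[0,0,-2],"rotation":[0,0,0]},{"xyz":[0,0,-4],"rotation":[0,0,0]},{"xyz":[0,0,-4],"rotation":[0,0,0]},{"xyz":[0,0,-4],"rotation":[0,0,0]}]}}

```text
clock: 18.95
tcp_pos: [0.5078, 0.2496, 0.2406]
eef_rot: [-0.0, 0.708, 0.706, -0.0]
ft_force: [-0.1, 0.2, -0.3]
width: 0.0907
grasp_force: 0.0
```

{"fn": "play_rows", "kwargs": {"motion": [{"xyz":[-2,0,0],"rotation":[0,0,0]},{"xyz":[-4,0,0],"rotation":[0,0,0]},{"xyz":[-4.5,0,0],"rotation":[0,0,0]},{"xyz":[-4.5,0,0],"rotation":[0,0,0]},{"xyz":[-4.5,0,0],"rotation":[0,0,0]}]}}

```text
clock: 19.45
tcp_pos: [0.5072, 0.0532, 0.2393]
eef_rot: [0.0, 0.708, 0.706, 0.0]
ft_force: [1.3, -0.5, -0.9]
width: 0.091
grasp_force: 0.0
```

{"fn": "play_rows", "kwargs": {"motion": [{"xyz":[-4.5,0.1,0],"rotation":[0,0,0]},{"xyz":[-4.5,0.1,0],"rotation":[0,0,0]},{"xyz":[-4.5,0.1,0],"rotation":[0,0,0]},{"xyz":[-4.5,0.1,0],"rotation":[0,0,0]},{"xyz":[-4.5,0.1,0],"rotation":[0,0,0]}]}}

```text
clock: 19.95
tcp_pos: [0.5116, -0.1722, 0.2394]
eef_rot: [0.0, 0.708, 0.706, 0.0]
ft_force: [1.9, 0.1, 0.4]
width: 0.0911
grasp_force: 0.0
```

{"fn": "play_rows", "kwargs": {"motion": [{"xyz":[-4.5,0.1,0],"rotation":[0,0,0]},{"xyz":[-4.5,0.1,0],"rotation":[0,0,0]},{"xyz":[-4.5,0,0],"rotation":[0,0,0]},{"xyz":[-2.5,0,0],"rotation":[0,0,0]},{"xyz":[-1.3,0,0],"rotation":[0,0,0]}]}}

```text
clock: 20.45
tcp_pos: [0.5128, -0.3457, 0.2387]
eef_rot: [-0.0, 0.709, 0.705, -0.0]
ft_force: [-0.6, 0.7, -0.0]
width: 0.0908
grasp_force: 0.0
```

```bash
python3 - <<'E'
from station import env
from h import *
o=env.get_obs();print(o["clock"],o["tcp_pos"])
m=env.camera_model("wrist");im=env.capture("wrist");cv2.imwrite("pics/w3.png",im)
for n,P in(("jar",[.5145,-.345,.110]),("holder",[.5545,-.228,.03])): print(n,proj(m,np.array(P)))
print([(np.round(d["uv"],1),d["p"]) for d in env.boxes_of("jar","wrist")])
E
```

```text
20.45 [ 0.51277959 -0.34570399  0.23868013]
jar [258.83874148 193.04552849]
holder [291.29111383  81.1106522 ]
[(array([256.8, 188.9]), 0.81)]
```

View pics/w3.png

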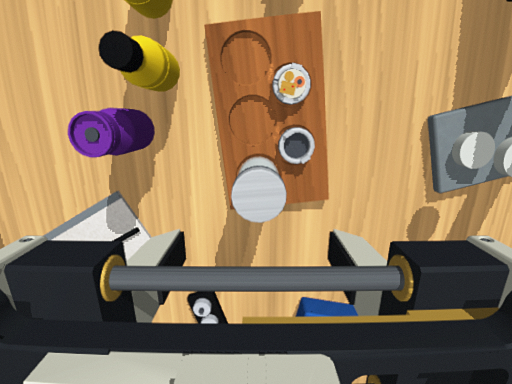

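The lid sits centred at (259,194), as predicted. Next I grip the jar.

{"fn": "play_rows", "kwargs": {"motion": [{"xyz":[0,0.1,2.9],"rotation":[0,0,0]},{"xyz":[0,0,2.9],"rotation":[0,0,0]},{"xyz":[0,0,2.9],"rotation":[0,0,0]},{"xyz":[0,0,2.9],"rotation":[0,0,0]},{"xyz":[0,0,2.6],"rotation":[0,0,0]}]}}

```text
clock: 21.05
tcp_pos: [0.5147, -0.341, 0.0963]
eef_rot: [-0.0, 0.707, 0.707, 0.0]
ft_force: [-0.2, -0.1, -0.2]
width: 0.0909
grasp_force: 0.0
```

{"fn": "play_rows", "kwargs": {"motion": [{"xyz":[0,0,0],"rotation":[0,0,0]},{"xyz":[0,0,0],"rotation":[0,0,0]},{"xyz":[0,0,0],"rotation":[0,0,0]},{"xyz":[0,0,0],"rotation":[0,0,0]},{"xyz":[0,0,0],"rotation":[0,0,0]}], "jaw": 4.5}}

```text
clock: 21.55
tcp_pos: [0.5149, -0.3437, 0.0987]
eef_rot: [0.001, 0.708, 0.706, 0.0]
ft_force: [0.2, 1.2, 5.2]
width: 0.0575
grasp_force: 30.0
```

{"fn": "play_rows", "kwargs": {"motion": [{"xyz":[0,0,0],"rotation":[0,0,0]},{"xyz":[0,0,0],"rotation":[0,0,0]},{"xyz":[0,0,0],"rotation":[0,0,0]},{"xyz":[0,0,0],"rotation":[0,0,0]},{"xyz":[0,0,0],"rotation":[0,0,0]}]}}

```text
clock: 22.05
tcp_pos: [0.5149, -0.3437, 0.0987]
eef_rot: [0.001, 0.708, 0.706, 0.0]
ft_force: [-0.3, 0.3, 5.7]
width: 0.0572
grasp_force: 30.0
```

{"fn": "play_rows", "kwargs": {"motion": [{"xyz":[0,0,-0.6],"rotation":[0,0,0]},{"xyz":[0,0,-2],"rotation":[0,0,0]},{"xyz":[0,0,-3],"rotation":[0,0,0]},{"xyz":[0,0,-3],"rotation":[0,0,0]},{"xyz":[0,0,-1.4],"rotation":[0,0,0]}]}}

```text
clock: 22.55
tcp_pos: [0.5149, -0.3439, 0.2001]
eef_rot: [0.002, 0.708, 0.706, 0.0]
ft_force: [1.1, -0.9, -3.2]
width: 0.0577
grasp_force: 30.0
```

{"fn": "play_rows", "kwargs": {"motion": [{"xyz":[1,0,0],"rotation":[0,0,0]},{"xyz":[2,0,0],"rotation":[0,0,0]},{"xyz":[3,0,0],"rotation":[0,0,0]},{"xyz":[3,0,0],"rotation":[0,0,0]},{"xyz":[3,0,0],"rotation":[0,0,0]}]}}

```text
clock: 23.05
tcp_pos: [0.5136, -0.2212, 0.1955]
eef_rot: [-0.002, 0.708, 0.706, -0.0]
ft_force: [0.0, 0.2, -3.4]
width: 0.0573
grasp_force: 30.0
```

{"fn": "play_rows", "kwargs": {"motion": [{"xyz":[3,0,0],"rotation":[0,0,0]},{"xyz":[3,0,0],"rotation":[0,0,0]},{"xyz":[3,0,0],"rotation":[0,0,0]},{"xyz":[3,0,0],"rotation":[0,0,0]},{"xyz":[3,0,0],"rotation":[0,0,0]}]}}

```text
clock: 23.55
tcp_pos: [0.5138, -0.0713, 0.1957]
eef_rot: [-0.001, 0.708, 0.706, -0.001]
ft_force: [-0.0, -0.4, -3.0]
width: 0.0576
grasp_force: 30.0
```

{"fn": "play_rows", "kwargs": {"motion": [{"xyz":[3,0,0],"rotation":[0,0,0]},{"xyz":[3,0,0],"rotation":[0,0,0]},{"xyz":[3,0,0],"rotation":[0,0,0]},{"xyz":[3,0,0],"rotation":[0,0,0]},{"xyz":[3,0,0],"rotation":[0,0,0]}]}}

```text
clock: 24.05
tcp_pos: [0.514, 0.0784, 0.1957]
eef_rot: [-0.001, 0.708, 0.706, -0.001]
ft_force: [1.3, 0.5, -3.3]
width: 0.0573
grasp_force: 30.0
```

{"fn": "play_rows", "kwargs": {"motion": [{"xyz":[3,0,0],"rotation":[0,0,0]},{"xyz":[3,0,0],"rotation":[0,0,0]},{"xyz":[2,0,0],"rotation":[0,0,0]},{"xyz":[1.3,0,0],"rotation":[0,0,0]},{"xyz":[0.5,0,0],"rotation":[0,0,0]}]}}

```text
clock: 24.55
tcp_pos: [0.5148, 0.1758, 0.1962]
eef_rot: [-0.001, 0.708, 0.707, -0.001]
ft_force: [0.2, -0.4, -3.9]
width: 0.0573
grasp_force: 30.0
```

{"fn": "play_rows", "kwargs": {"motion": [{"xyz":[0,0,3],"rotation":[0,0,0]},{"xyz":[0,0,3],"rotation":[0,0,0]},{"xyz":[0,0,2],"rotation":[0,0,0]},{"xyz":[0,0,1],"rotation":[0,0,0]},{"xyz":[0,0,0.5],"rotation":[0,0,0]}]}}

```text
clock: 25.05
tcp_pos: [0.5154, 0.174, 0.1012]
eef_rot: [-0.0, 0.708, 0.706, -0.001]
ft_force: [-0.9, -0.5, -2.8]
width: 0.0575
grasp_force: 30.0
```

{"fn": "play_rows", "kwargs": {"motion": [{"xyz":[0,0,0.2],"rotation":[0,0,0]},{"xyz":[0,0,0.1],"rotation":[0,0,0]},{"xyz":[0,0,0],"rotation":[0,0,0]},{"xyz":[0,0,0],"rotation":[0,0,0]},{"xyz":[0,0,0],"rotation":[0,0,0]}]}}

```text
clock: 25.55
tcp_pos: [0.516, 0.1747, 0.0997]
eef_rot: [0.0, 0.708, 0.706, 0.0]
ft_force: [0.3, 0.0, -3.2]
width: 0.0575
grasp_force: 30.0
```

{"fn": "play_rows", "kwargs": {"motion": [{"xyz":[0,0,0.3],"rotation":[0,0,0]},{"xyz":[0,0,0.2],"rotation":[0,0,0]},{"xyz":[0,0,0.1],"rotation":[0,0,0]},{"xyz":[0,0,0.05],"rotation":[0,0,0]},{"xyz":[0,0,0],"rotation":[0,0,0]}]}}

```text
clock: 26.05
tcp_pos: [0.5156, 0.1747, 0.0928]
eef_rot: [-0.0, 0.708, 0.706, -0.0]
ft_force: [-2.2, -0.7, -0.4]
width: 0.0573
grasp_force: 30.0
```

{"fn": "play_rows", "kwargs": {"motion": [{"xyz":[0,0,0],"rotation":[0,0,0]},{"xyz":[0,0,0],"rotation":[0,0,0]},{"xyz":[0,0,0],"rotation":[0,0,0]},{"xyz":[0,0,0],"rotation":[0,0,0]},{"xyz":[0,0,0],"rotation":[0,0,0]}], "jaw": 9.1}}

```text
clock: 26.55
tcp_pos: [0.5159, 0.1746, 0.0927]
eef_rot: [0.0, 0.708, 0.706, 0.0]
ft_force: [-0.6, -0.6, -0.0]
width: 0.0898
grasp_force: 0.0
```

{"fn": "play_rows", "kwargs": {"motion": [{"xyz":[0,0,0],"rotation":[0,0,0]},{"xyz":[0,0,-2.7],"rotation":[0,0,0]},{"xyz":[0,0,-4],"rotation":[0,0,0]},{"xyz":[0,0,-4],"rotation":[0,0,0]},{"xyz":[0,0,-4],"rotation":[0,0,0]}]}}

```text
clock: 27.05
tcp_pos: [0.5155, 0.1746, 0.2412]
eef_rot: [-0.0, 0.708, 0.706, -0.0]
ft_force: [1.8, -0.2, -0.4]
width: 0.0909
grasp_force: 0.0
```

{"fn": "play_rows", "kwargs": {"motion": [{"xyz":[-3,1,0],"rotation":[0,0,0]},{"xyz":[-4,1,0],"rotation":[0,0,0]},{"xyz":[-4,1,0],"rotation":[0,0,0]},{"xyz":[-4,1,0],"rotation":[0,0,0]},{"xyz":[-2,0.5,0],"rotation":[0,0,0]}]}}

```text
clock: 27.55
tcp_pos: [0.5608, 0.0015, 0.2397]
eef_rot: [0.0, 0.709, 0.705, -0.0]
ft_force: [0.7, 0.6, -0.5]
width: 0.0913
grasp_force: 0.0
```

```bash
python3 - <<'E'
from station import env
from h import *
env.capture("top")
o=env.get_obs();print(o["clock"],o["tcp_pos"])
m=env.camera_model("wrist");im=env.capture("wrist");cv2.imwrite("pics/w4full.png",im)
import pickle;pickle.dump(m,open("w4.pkl","wb"))
cv2.imwrite("pics/w4.png",cv2.resize(im[60:260,156:366],None,fx=3,fy=3,interpolation=cv2.INTER_CUBIC))
for n,P in(("plat",[.569,-.0145,.062]),("base",[.5654,-.0144,.02])): print(n,proj(m,np.array(P)))
t=env.capture("top");cv2.imwrite("pics/t3.png",cv2.resize(t[100:320,70:440],None,fx=2.15,fy=2.15))
E
```

```text
27.6 [ 5.61327028e-01 -4.27903962e-04  2.39526742e-01]
plat [263.30354732 193.68608423]
base [259.89029689 185.27277255]
```

View pics/w4.png

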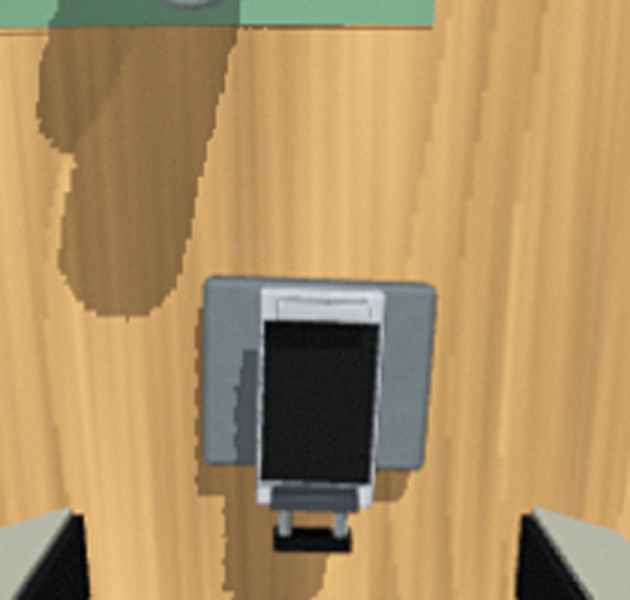

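View pics/t3.png

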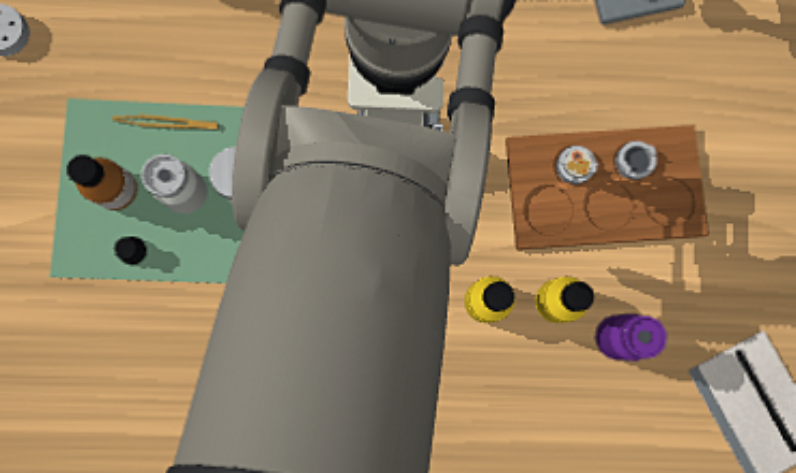

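The platform's black surface spans x 259–378 and y 322–486 in the wrist crop. In the top view the containers stand upright on the mat, and the front pockets are empty.

```bash
python3 - <<'E'
from h import *
import pickle;m=pickle.load(open("w4.pkl","rb"))
f=lambda x,y:(156+(x+.5)/3-.5,60+(y+.5)/3-.5)
for n,c,z,w,l in(("black",[(378,322),(264,322),(259,480),(373,486)],.062,.046,.068),("base",[(435,287),(206,276),(206,462),(423,469)],.02,.105,.088)):
    p=np.array([onz(m,f(*a),z)[:2] for a in c]);x,e=rect(p,w,l);print(n,np.round(p,4).tolist(),x,np.degrees(x[2]),e)
t=[onz(m,f(384,291),.072),onz(m,f(262,289),.072),onz(m,f(257,503),.072),onz(m,f(371,507),.072)];print(np.round(t,4),np.mean(t,0))
E
```

```text
black [[0.5907, 0.0182], [0.5458, 0.0185], [0.5423, -0.0481], [0.59, -0.0512]] [ 0.56720286 -0.01566447 -0.0322461 ] -1.8475656999979615 0.0009065143351589811
base [[0.6195, 0.0261], [0.5187, 0.0315], [0.5152, -0.0552], [0.6172, -0.0594]] [ 0.56765849 -0.01424413 -0.04192197] -2.401951965907018 0.0024496741403726707
[[ 0.5918  0.0318  0.072 ]
 [ 0.5457  0.0329  0.072 ]
 [ 0.5419 -0.0543  0.072 ]
 [ 0.5885 -0.0564  0.072 ]] [ 0.56697032 -0.01150708  0.072     ]
```

{"fn": "play_rows", "kwargs": {"motion": [{"xyz":[-3,-0.1,0],"rotation":[0,0,0]},{"xyz":[-4.5,-0.2,0],"rotation":[0,0,0]},{"xyz":[-4.5,-0.2,0],"rotation":[0,0,0]},{"xyz":[-4.5,-0.1,0],"rotation":[0,0,0]},{"xyz":[-4.5,0,0],"rotation":[0,0,0]}]}}

```text
clock: 28.2
tcp_pos: [0.5537, -0.2054, 0.24]
eef_rot: [-0.0, 0.707, 0.707, 0.0]
ft_force: [0.5, -0.6, 1.2]
width: 0.0908
grasp_force: 0.0
```

{"fn": "play_rows", "kwargs": {"motion": [{"xyz":[-1.8,0,2],"rotation":[0,0,0]},{"xyz":[0,0,4],"rotation":[0,0,0]},{"xyz":[0,0,4],"rotation":[0,0,0]},{"xyz":[0,0,3],"rotation":[0,0,0]},{"xyz":[0,0,1],"rotation":[0,0,0]}]}}

```text
clock: 28.7
tcp_pos: [0.5523, -0.2211, 0.0964]
eef_rot: [-0.003, 0.708, 0.707, -0.001]
ft_force: [-0.3, 0.5, -0.5]
width: 0.091
grasp_force: 0.0
```

```bash
python3 - <<'E'
from station import env
from h import *
env.capture("top")
o=env.get_obs();print(o["clock"],o["tcp_pos"])
m=env.camera_model("wrist");im=env.capture("wrist");cv2.imwrite("pics/w5.png",im)
print(proj(m,np.array([.5545,-.229,.028])),[(np.round(d["uv"],1),d["p"]) for d in env.boxes_of("holder","wrist")])
E
```

```text
28.75 [ 0.55253932 -0.22139432  0.09663342]
[260.12452176 222.21977279] []
```

View pics/w5.png

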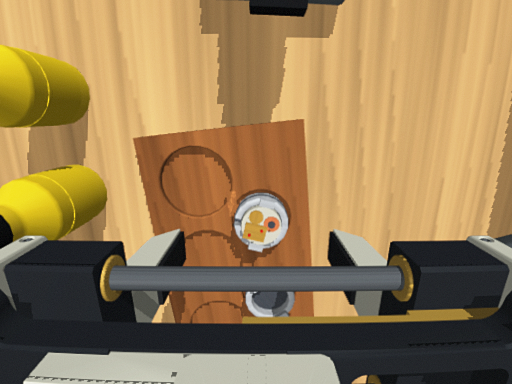

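The holder is at (261,223), about 1 px from the prediction. I shift 8 mm and go down.

{"fn": "play_rows", "kwargs": {"motion": [{"xyz":[-0.8,0.2,1],"rotation":[0,0,0]},{"xyz":[0,0,2],"rotation":[0,0,0]},{"xyz":[0,0,2],"rotation":[0,0,0]},{"xyz":[0,0,0.8],"rotation":[0,0,0]},{"xyz":[0,0,0],"rotation":[0,0,0]}]}}

```text
clock: 29.35
tcp_pos: [0.5556, -0.2317, 0.0414]
eef_rot: [-0.0, 0.708, 0.706, -0.0]
ft_force: [0.3, -0.4, -0.0]
width: 0.0913
grasp_force: 0.0
```

{"fn": "play_rows", "kwargs": {"motion": [{"xyz":[0.2,0,0.5],"rotation":[0,0,0]},{"xyz":[0,0,0.4],"rotation":[0,0,0]},{"xyz":[0,0,0.1],"rotation":[0,0,0]},{"xyz":[0,0,0.1],"rotation":[0,0,0]},{"xyz":[0,0,0],"rotation":[0,0,0]}]}}

```text
clock: 29.85
tcp_pos: [0.5558, -0.2295, 0.0309]
eef_rot: [0.0, 0.708, 0.706, 0.0]
ft_force: [-0.4, -0.3, -0.7]
width: 0.0915
grasp_force: 0.0
```

{"fn": "play_rows", "kwargs": {"motion": [{"xyz":[0,0,0],"rotation":[0,0,0]},{"xyz":[0,0,0],"rotation":[0,0,0]},{"xyz":[0,0,0],"rotation":[0,0,0]},{"xyz":[0,0,0],"rotation":[0,0,0]},{"xyz":[0,0,0],"rotation":[0,0,0]}], "jaw": 3.5}}

```text
clock: 30.35
tcp_pos: [0.5557, -0.2295, 0.0308]
eef_rot: [0.0, 0.708, 0.706, -0.0]
ft_force: [0.5, 0.1, -0.1]
width: 0.0557
grasp_force: 0.0
```

{"fn": "play_rows", "kwargs": {"motion": [{"xyz":[0,0,0],"rotation":[0,0,0]},{"xyz":[0,0,0],"rotation":[0,0,0]},{"xyz":[0,0,0],"rotation":[0,0,0]},{"xyz":[0,0,0],"rotation":[0,0,0]},{"xyz":[0,0,0],"rotation":[0,0,0]}]}}

```text
clock: 30.85
tcp_pos: [0.5557, -0.2294, 0.0307]
eef_rot: [0.0, 0.708, 0.706, -0.0]
ft_force: [0.1, -0.2, 0.1]
width: 0.0443
grasp_force: 30.0
```

{"fn": "play_rows", "kwargs": {"motion": [{"xyz":[0,0,-0.6],"rotation":[0,0,0]},{"xyz":[0,0,-2],"rotation":[0,0,0]},{"xyz":[0,0,-3],"rotation":[0,0,0]},{"xyz":[0,0,-3],"rotation":[0,0,0]},{"xyz":[0,0,-1.4],"rotation":[0,0,0]}]}}

```text
clock: 31.35
tcp_pos: [0.5567, -0.23, 0.134]
eef_rot: [0.002, 0.708, 0.706, 0.001]
ft_force: [1.1, -0.0, -1.4]
width: 0.0442
grasp_force: 30.0
```

{"fn": "play_rows", "kwargs": {"motion": [{"xyz":[1,0,0],"rotation":[0,0,0]},{"xyz":[2,0.2,0],"rotation":[0,0,0]},{"xyz":[3,0.2,0],"rotation":[0,0,0]},{"xyz":[3,0.2,0],"rotation":[0,0,0]},{"xyz":[3,0.2,0],"rotation":[0,0,0]}]}}

```text
clock: 31.85
tcp_pos: [0.5631, -0.1075, 0.1294]
eef_rot: [-0.001, 0.708, 0.706, -0.0]
ft_force: [-0.4, -0.6, -1.0]
width: 0.0447
grasp_force: 30.0
```

{"fn": "play_rows", "kwargs": {"motion": [{"xyz":[3,0.2,0],"rotation":[0,0,0]},{"xyz":[3,0.1,0],"rotation":[0,0,0]},{"xyz":[2,0,0],"rotation":[0,0,0]},{"xyz":[1,0,0],"rotation":[0,0,0]},{"xyz":[0.5,0,0],"rotation":[0,0,0]}]}}

```text
clock: 32.35
tcp_pos: [0.5667, -0.0133, 0.13]
eef_rot: [-0.001, 0.708, 0.707, -0.0]
ft_force: [-0.3, -0.1, -0.3]
width: 0.0442
grasp_force: 30.0
```

{"fn": "play_rows", "kwargs": {"motion": [{"xyz":[0,0,0],"rotation":[0,0,0]},{"xyz":[0,0,0],"rotation":[0,0,0]},{"xyz":[0,0,0],"rotation":[0,0,0]},{"xyz":[0,0,0],"rotation":[0,0,0]},{"xyz":[0,0,0],"rotation":[0,0,0]}]}}

```text
clock: 32.85
tcp_pos: [0.5673, -0.015, 0.1307]
eef_rot: [0.0, 0.708, 0.706, 0.0]
ft_force: [0.5, -0.7, -0.9]
width: 0.0449
grasp_force: 30.0
```

```bash
python3 - <<'E'
from station import env
from h import *
o=env.get_obs();print(o["clock"],o["tcp_pos"])
m=env.camera_model("wrist");im=env.capture("wrist")
cv2.imwrite("pics/w6.png",im)
tc=o["tcp_pos"];print("tcp px",proj(m,tc+[0,0,.0]),"ring top centre if centred",proj(m,tc+[0,0,-.003]))
E
```

```text
32.85 [ 0.5673298  -0.01499177  0.13072457]
tcp px [257.84891039 253.0669301 ] ring top centre if centred [257.82118245 250.66870057]
```

View pics/w6.png

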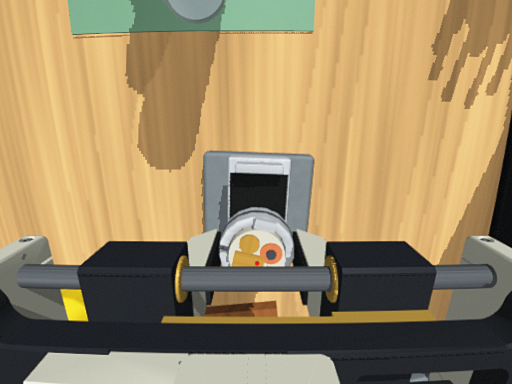

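The holder is held level between the pads at (257,248), over the platform.

{"fn": "play_rows", "kwargs": {"motion": [{"xyz":[0,0,1.5],"rotation":[0,0,0]},{"xyz":[0,0,1.5],"rotation":[0,0,0]},{"xyz":[0,0,0.8],"rotation":[0,0,0]},{"xyz":[0,0,0.4],"rotation":[0,0,0]},{"xyz":[0,0,0],"rotation":[0,0,0]}]}}

```text
clock: 33.4
tcp_pos: [0.5672, -0.0145, 0.0884]
eef_rot: [-0.0, 0.708, 0.706, -0.0]
ft_force: [0.1, -0.2, -1.5]
width: 0.0448
grasp_force: 30.0
```

{"fn": "play_rows", "kwargs": {"motion": [{"xyz":[0,0,0.1],"rotation":[0,0,0]},{"xyz":[0,0,0.1],"rotation":[0,0,0]},{"xyz":[0,0,0],"rotation":[0,0,0]},{"xyz":[0,0,0],"rotation":[0,0,0]},{"xyz":[0,0,0],"rotation":[0,0,0]}]}}

```text
clock: 33.9
tcp_pos: [0.5674, -0.0145, 0.0869]
eef_rot: [0.0, 0.708, 0.706, 0.0]
ft_force: [-0.1, -0.5, -1.8]
width: 0.0448
grasp_force: 30.0
```

{"fn": "play_rows", "kwargs": {"motion": [{"xyz":[0,0,0.1],"rotation":[0,0,0]},{"xyz":[0,0,0.05],"rotation":[0,0,0]},{"xyz":[0,0,0.05],"rotation":[0,0,0]},{"xyz":[0,0,0],"rotation":[0,0,0]},{"xyz":[0,0,0],"rotation":[0,0,0]}]}}

```text
clock: 34.4
tcp_pos: [0.5673, -0.0145, 0.0847]
eef_rot: [0.0, 0.708, 0.706, -0.0]
ft_force: [-0.3, 0.1, -1.1]
width: 0.0442
grasp_force: 30.0
```

{"fn": "play_rows", "kwargs": {"motion": [{"xyz":[0,0,0.05],"rotation":[0,0,0]},{"xyz":[0,0,0],"rotation":[0,0,0]},{"xyz":[0,0,0],"rotation":[0,0,0]},{"xyz":[0,0,0],"rotation":[0,0,0]},{"xyz":[0,0,0],"rotation":[0,0,0]}]}}

```text
clock: 34.9
tcp_pos: [0.5673, -0.0145, 0.0847]
eef_rot: [0.0, 0.708, 0.706, 0.0]
ft_force: [-1.7, 0.4, 6.2]
width: 0.0446
grasp_force: 30.0
```

{"fn": "play_rows", "kwargs": {"motion": [{"xyz":[0,0,0],"rotation":[0,0,0]},{"xyz":[0,0,0],"rotation":[0,0,0]},{"xyz":[0,0,0],"rotation":[0,0,0]},{"xyz":[0,0,0],"rotation":[0,0,0]},{"xyz":[0,0,0],"rotation":[0,0,0]}], "jaw": 9.1}}

```text
clock: 35.4
tcp_pos: [0.5673, -0.0145, 0.0841]
eef_rot: [-0.0, 0.708, 0.706, -0.0]
ft_force: [-0.1, 0.2, 0.8]
width: 0.08
grasp_force: 0.0
```

{"fn": "play_rows", "kwargs": {"motion": [{"xyz":[0,0,0],"rotation":[0,0,0]},{"xyz":[0,0,-2],"rotation":[0,0,0]},{"xyz":[0,0,-4],"rotation":[0,0,0]},{"xyz":[0,0,-4],"rotation":[0,0,0]},{"xyz":[0,0,-4],"rotation":[0,0,0]}]}}

```text
clock: 35.9
tcp_pos: [0.567, -0.0144, 0.2256]
eef_rot: [-0.0, 0.708, 0.706, -0.0]
ft_force: [0.7, 0.2, -0.4]
width: 0.0914
grasp_force: 0.0
```

{"fn": "play_rows", "kwargs": {"motion": [{"xyz":[0,0,-1.5],"rotation":[0,0,0]},{"xyz":[0,0,0],"rotation":[0,0,0]},{"xyz":[0,0,0],"rotation":[0,0,0]},{"xyz":[0,0,0],"rotation":[0,0,0]},{"xyz":[0,0,0],"rotation":[0,0,0]}]}}

```text
clock: 36.4
tcp_pos: [0.5667, -0.0144, 0.2376]
eef_rot: [-0.001, 0.708, 0.706, -0.001]
ft_force: [-0.4, -0.2, -0.8]
width: 0.0908
grasp_force: 0.0
```

```bash
python3 - <<'E'
from station import env
from h import *
o=env.get_obs();print(o["clock"],o["tcp_pos"])
m=env.camera_model("wrist");im=env.capture("wrist")
cv2.imwrite("pics/w7.png",cv2.resize(im[60:260,156:366],None,fx=3,fy=3,interpolation=cv2.INTER_CUBIC))
for z in(.082,.062):
    a=np.linspace(0,2*np.pi,60);c=proj(m,np.c_[.5672+.023*np.cos(a),-.0145+.023*np.sin(a),0*a+z]);print(z,(c.min(0)-[156,60])*3,(c.max(0)-[156,60])*3)
E
```

```text
36.4 [ 0.56669878 -0.01436022  0.23758387]
0.082 [244.56956362 321.60772202] [367.07045741 440.42181395]
0.062 [248.00643905 312.58879084] [363.34899687 424.93958808]
```

View pics/w7.png

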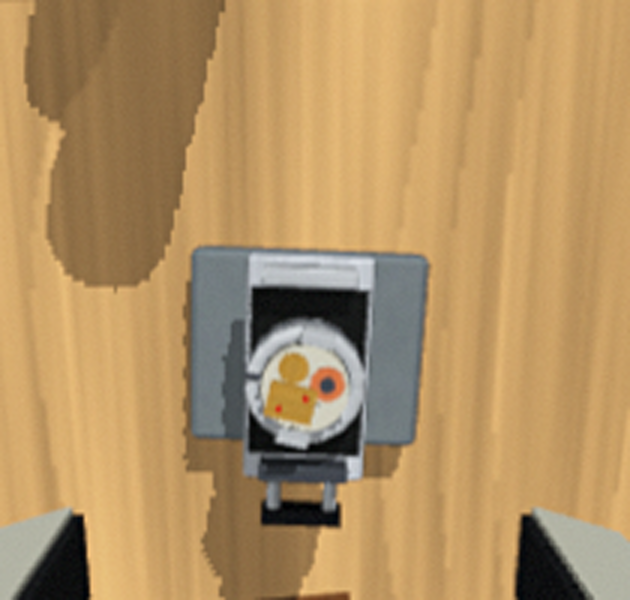

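The ring spans (245–366, 319–442), which matches a placing at the platform centre. Next comes the jar, the first to go back.

{"fn": "play_rows", "kwargs": {"motion": [{"xyz":[3,-1,0],"rotation":[0,0,0]},{"xyz":[4.5,-1.2,0],"rotation":[0,0,0]},{"xyz":[4.5,-1.2,0],"rotation":[0,0,0]},{"xyz":[4.5,-1.2,0],"rotation":[0,0,0]},{"xyz":[2.4,-0.5,0],"rotation":[0,0,0]}]}}

```text
clock: 36.95
tcp_pos: [0.5153, 0.1776, 0.2386]
eef_rot: [-0.001, 0.707, 0.707, -0.0]
ft_force: [-0.3, -0.6, -0.5]
width: 0.0909
grasp_force: 0.0
```

{"fn": "play_rows", "kwargs": {"motion": [{"xyz":[0,0,0],"rotation":[0,0,0]},{"xyz":[0,0,2],"rotation":[0,0,0]},{"xyz":[0,0,3],"rotation":[0,0,0]},{"xyz":[0,0,2],"rotation":[0,0,0]},{"xyz":[0,0,0],"rotation":[0,0,0]}]}}

```text
clock: 37.45
tcp_pos: [0.5152, 0.1734, 0.166]
eef_rot: [-0.002, 0.708, 0.706, -0.003]
ft_force: [-0.8, -0.2, 0.5]
width: 0.0908
grasp_force: 0.0
```

{"fn": "play_rows", "kwargs": {"motion": [{"xyz":[0,0,2.5],"rotation":[0,0,0]},{"xyz":[0,0,2.5],"rotation":[0,0,0]},{"xyz":[0,0,1.7],"rotation":[0,0,0]},{"xyz":[0,0,0.5],"rotation":[0,0,0]},{"xyz":[0,0,0],"rotation":[0,0,0]}]}}

```text
clock: 37.95
tcp_pos: [0.5172, 0.1743, 0.0974]
eef_rot: [0.0, 0.708, 0.706, -0.0]
ft_force: [-0.7, 0.7, 0.5]
width: 0.0914
grasp_force: 0.0
```

{"fn": "play_rows", "kwargs": {"motion": [{"xyz":[0,0,0],"rotation":[0,0,0]},{"xyz":[0,0,0],"rotation":[0,0,0]},{"xyz":[0,0,0],"rotation":[0,0,0]},{"xyz":[0,0,0],"rotation":[0,0,0]},{"xyz":[0,0,0],"rotation":[0,0,0]}], "jaw": 4.5}}

```text
clock: 38.45
tcp_pos: [0.5167, 0.1747, 0.0975]
eef_rot: [-0.0, 0.708, 0.706, -0.0]
ft_force: [-1.3, 0.7, 2.2]
width: 0.0569
grasp_force: 30.0
```

{"fn": "play_rows", "kwargs": {"motion": [{"xyz":[0,0,0],"rotation":[0,0,0]},{"xyz":[0,0,0],"rotation":[0,0,0]},{"xyz":[0,0,0],"rotation":[0,0,0]},{"xyz":[0,0,0],"rotation":[0,0,0]},{"xyz":[0,0,0],"rotation":[0,0,0]}]}}

```text
clock: 38.95
tcp_pos: [0.5167, 0.1747, 0.0975]
eef_rot: [-0.0, 0.708, 0.706, -0.0]
ft_force: [-2.3, 0.6, 6.0]
width: 0.0577
grasp_force: 30.0
```

{"fn": "play_rows", "kwargs": {"motion": [{"xyz":[0,0,-0.6],"rotation":[0,0,0]},{"xyz":[0,0,-2],"rotation":[0,0,0]},{"xyz":[0,0,-3.5],"rotation":[0,0,0]},{"xyz":[0,0,-4],"rotation":[0,0,0]},{"xyz":[0,0,-1.9],"rotation":[0,0,0]}]}}

```text
clock: 39.45
tcp_pos: [0.5179, 0.1749, 0.2204]
eef_rot: [0.001, 0.708, 0.706, 0.002]
ft_force: [0.9, 0.8, -3.6]
width: 0.0574
grasp_force: 30.0
```

{"fn": "play_rows", "kwargs": {"motion": [{"xyz":[-1,0,0],"rotation":[0,0,0]},{"xyz":[-2,0,0],"rotation":[0,0,0]},{"xyz":[-3,0,0],"rotation":[0,0,0]},{"xyz":[-3,0,0],"rotation":[0,0,0]},{"xyz":[-3,0,0],"rotation":[0,0,0]}]}}

```text
clock: 39.95
tcp_pos: [0.5153, 0.053, 0.2151]
eef_rot: [-0.001, 0.708, 0.706, -0.001]
ft_force: [-0.0, 0.7, -3.4]
width: 0.0575
grasp_force: 30.0
```

{"fn": "play_rows", "kwargs": {"motion": [{"xyz":[-3,0,0],"rotation":[0,0,0]},{"xyz":[-3,0,0],"rotation":[0,0,0]},{"xyz":[-3,0,0],"rotation":[0,0,0]},{"xyz":[-3,0,0],"rotation":[0,0,0]},{"xyz":[-3,0,0],"rotation":[0,0,0]}]}}

```text
clock: 40.45
tcp_pos: [0.5147, -0.097, 0.2151]
eef_rot: [-0.001, 0.708, 0.706, -0.001]
ft_force: [0.2, 0.2, -2.3]
width: 0.0575
grasp_force: 30.0
```

{"fn": "play_rows", "kwargs": {"motion": [{"xyz":[-3,0,0],"rotation":[0,0,0]},{"xyz":[-3,0,0],"rotation":[0,0,0]},{"xyz":[-3,0,0],"rotation":[0,0,0]},{"xyz":[-3,0,0],"rotation":[0,0,0]},{"xyz":[-3,0,0],"rotation":[0,0,0]}]}}

```text
clock: 40.95
tcp_pos: [0.5143, -0.2467, 0.2149]
eef_rot: [-0.002, 0.708, 0.706, -0.001]
ft_force: [0.8, -0.1, -2.8]
width: 0.0573
grasp_force: 30.0
```

{"fn": "play_rows", "kwargs": {"motion": [{"xyz":[-3,0,0],"rotation":[0,0,0]},{"xyz":[-3,0,0],"rotation":[0,0,0]},{"xyz":[-2,0,0],"rotation":[0,0,0]},{"xyz":[-1.3,0,0],"rotation":[0,0,0]},{"xyz":[-0.5,0,0],"rotation":[0,0,0]}]}}

```text
clock: 41.45
tcp_pos: [0.5144, -0.3444, 0.2153]
eef_rot: [-0.001, 0.709, 0.706, -0.0]
ft_force: [-0.0, 0.4, -2.7]
width: 0.0574
grasp_force: 30.0
```

{"fn": "play_rows", "kwargs": {"motion": [{"xyz":[0,0,2],"rotation":[0,0,0]},{"xyz":[0,0,3],"rotation":[0,0,0]},{"xyz":[0,0,2.5],"rotation":[0,0,0]},{"xyz":[0,0,1],"rotation":[0,0,0]},{"xyz":[0,0,0],"rotation":[0,0,0]}]}}

```text
clock: 41.95
tcp_pos: [0.5147, -0.3421, 0.1306]
eef_rot: [-0.002, 0.708, 0.706, -0.0]
ft_force: [-0.7, 0.9, -3.0]
width: 0.0572
grasp_force: 30.0
```

{"fn": "play_rows", "kwargs": {"motion": [{"xyz":[0,0,0],"rotation":[0,0,0]},{"xyz":[0,0,0],"rotation":[0,0,0]},{"xyz":[0,0,0],"rotation":[0,0,0]},{"xyz":[0,0,0],"rotation":[0,0,0]},{"xyz":[0,0,0],"rotation":[0,0,0]}]}}

```text
clock: 42.45
tcp_pos: [0.5155, -0.3435, 0.1327]
eef_rot: [0.0, 0.708, 0.706, -0.0]
ft_force: [0.1, 0.3, -3.8]
width: 0.057
grasp_force: 30.0
```

{"fn": "play_rows", "kwargs": {"motion": [{"xyz":[0,0,0.8],"rotation":[0,0,0]},{"xyz":[0,0,0.8],"rotation":[0,0,0]},{"xyz":[0,0,0.5],"rotation":[0,0,0]},{"xyz":[0,0,0.2],"rotation":[0,0,0]},{"xyz":[0,0,0],"rotation":[0,0,0]}]}}

```text
clock: 42.95
tcp_pos: [0.5152, -0.3432, 0.1086]
eef_rot: [-0.0, 0.708, 0.706, -0.0]
ft_force: [-0.6, 0.2, -2.4]
width: 0.0577
grasp_force: 30.0
```

{"fn": "play_rows", "kwargs": {"motion": [{"xyz":[0,0,0.2],"rotation":[0,0,0]},{"xyz":[0,0,0.1],"rotation":[0,0,0]},{"xyz":[0,0,0.1],"rotation":[0,0,0]},{"xyz":[0,0,0],"rotation":[0,0,0]},{"xyz":[0,0,0],"rotation":[0,0,0]}]}}

```text
clock: 43.45
tcp_pos: [0.5154, -0.3434, 0.1053]
eef_rot: [0.0, 0.708, 0.706, -0.0]
ft_force: [-0.7, -0.3, -2.0]
width: 0.0572
grasp_force: 30.0
```

{"fn": "play_rows", "kwargs": {"motion": [{"xyz":[0,0,0.1],"rotation":[0,0,0]},{"xyz":[0,0,0.05],"rotation":[0,0,0]},{"xyz":[0,0,0],"rotation":[0,0,0]},{"xyz":[0,0,0],"rotation":[0,0,0]},{"xyz":[0,0,0],"rotation":[0,0,0]}]}}

```text
clock: 43.95
tcp_pos: [0.5154, -0.3434, 0.1037]
eef_rot: [0.0, 0.708, 0.706, -0.0]
ft_force: [-0.8, 0.7, -3.4]
width: 0.0576
grasp_force: 30.0
```

{"fn": "play_rows", "kwargs": {"motion": [{"xyz":[0,0,0.05],"rotation":[0,0,0]},{"xyz":[0,0,0],"rotation":[0,0,0]},{"xyz":[0,0,0],"rotation":[0,0,0]},{"xyz":[0,0,0],"rotation":[0,0,0]},{"xyz":[0,0,0],"rotation":[0,0,0]}]}}

```text
clock: 44.45
tcp_pos: [0.5154, -0.3435, 0.1036]
eef_rot: [0.0, 0.708, 0.706, -0.0]
ft_force: [-1.4, -0.7, 1.6]
width: 0.0575
grasp_force: 30.0
```

{"fn": "play_rows", "kwargs": {"motion": [{"xyz":[0,0,0],"rotation":[0,0,0]},{"xyz":[0,0,0],"rotation":[0,0,0]},{"xyz":[0,0,0],"rotation":[0,0,0]},{"xyz":[0,0,0],"rotation":[0,0,0]},{"xyz":[0,0,0],"rotation":[0,0,0]}], "jaw": 9.1}}

```text
clock: 44.95
tcp_pos: [0.5155, -0.3433, 0.1032]
eef_rot: [0.0, 0.708, 0.706, 0.0]
ft_force: [-0.5, -0.4, -0.5]
width: 0.0896
grasp_force: 0.0
```

{"fn": "play_rows", "kwargs": {"motion": [{"xyz":[0,0,0],"rotation":[0,0,0]},{"xyz":[0,0,-1.6],"rotation":[0,0,0]},{"xyz":[0,0,-4],"rotation":[0,0,0]},{"xyz":[0,0,-4],"rotation":[0,0,0]},{"xyz":[0,0,-4],"rotation":[0,0,0]}]}}

```text
clock: 45.45
tcp_pos: [0.5152, -0.3432, 0.2407]
eef_rot: [-0.0, 0.708, 0.706, -0.0]
ft_force: [1.6, -0.9, -0.6]
width: 0.0911
grasp_force: 0.0
```

{"fn": "play_rows", "kwargs": {"motion": [{"xyz":[2,0,0],"rotation":[0,0,0]},{"xyz":[4,-0.1,0],"rotation":[0,0,0]},{"xyz":[4.5,-0.1,0],"rotation":[0,0,0]},{"xyz":[4.5,-0.1,0],"rotation":[0,0,0]},{"xyz":[4.5,-0.1,0],"rotation":[0,0,0]}]}}

```text
clock: 45.95
tcp_pos: [0.5116, -0.1467, 0.2393]
eef_rot: [0.0, 0.708, 0.706, 0.0]
ft_force: [1.4, 0.2, -0.1]
width: 0.0909
grasp_force: 0.0
```

{"fn": "play_rows", "kwargs": {"motion": [{"xyz":[4.5,-0.1,0],"rotation":[0,0,0]},{"xyz":[4.5,-0.1,0],"rotation":[0,0,0]},{"xyz":[4.5,-0.1,0],"rotation":[0,0,0]},{"xyz":[4.5,-0.1,0],"rotation":[0,0,0]},{"xyz":[4.5,-0.1,0],"rotation":[0,0,0]}]}}

```text
clock: 46.45
tcp_pos: [0.5072, 0.0785, 0.2394]
eef_rot: [0.0, 0.708, 0.706, 0.0]
ft_force: [1.7, -0.5, 0.7]
width: 0.0911
grasp_force: 0.0
```

{"fn": "play_rows", "kwargs": {"motion": [{"xyz":[4.5,0,0],"rotation":[0,0,0]},{"xyz":[4.5,0,0],"rotation":[0,0,0]},{"xyz":[4.5,0,0],"rotation":[0,0,0]},{"xyz":[2.5,0,0],"rotation":[0,0,0]},{"xyz":[1.3,0,0],"rotation":[0,0,0]}]}}

```text
clock: 46.95
tcp_pos: [0.5075, 0.2519, 0.2391]
eef_rot: [-0.0, 0.707, 0.707, 0.0]
ft_force: [-0.5, -0.3, 0.3]
width: 0.0907
grasp_force: 0.0
```

{"fn": "play_rows", "kwargs": {"motion": [{"xyz":[0,0,0],"rotation":[0,0,0]},{"xyz":[0,0,2],"rotation":[0,0,0]},{"xyz":[0,0,2],"rotation":[0,0,0]},{"xyz":[0,0,1],"rotation":[0,0,0]},{"xyz":[0,0,0],"rotation":[0,0,0]}]}}

```text
clock: 47.45
tcp_pos: [0.5076, 0.2482, 0.1879]
eef_rot: [-0.001, 0.709, 0.706, -0.001]
ft_force: [-1.3, 0.2, -0.3]
width: 0.0909
grasp_force: 0.0
```

{"fn": "play_rows", "kwargs": {"motion": [{"xyz":[0,0,3],"rotation":[0,0,0]},{"xyz":[0,0,3],"rotation":[0,0,0]},{"xyz":[0,0,2.2],"rotation":[0,0,0]},{"xyz":[0,0,0.7],"rotation":[0,0,0]},{"xyz":[0,0,0],"rotation":[0,0,0]}]}}

```text
clock: 47.95
tcp_pos: [0.5083, 0.2492, 0.1003]
eef_rot: [-0.0, 0.708, 0.706, -0.0]
ft_force: [0.3, -0.7, 1.1]
width: 0.0912
grasp_force: 0.0
```

{"fn": "play_rows", "kwargs": {"motion": [{"xyz":[0,0,0],"rotation":[0,0,0]},{"xyz":[0,0,0],"rotation":[0,0,0]},{"xyz":[0,0,0],"rotation":[0,0,0]},{"xyz":[0,0,0],"rotation":[0,0,0]},{"xyz":[0,0,0],"rotation":[0,0,0]}], "jaw": 3.5}}

```text
clock: 48.45
tcp_pos: [0.5081, 0.2498, 0.1006]
eef_rot: [0.0, 0.708, 0.706, 0.0]
ft_force: [-0.2, -0.0, 0.1]
width: 0.0556
grasp_force: 0.0
```

{"fn": "play_rows", "kwargs": {"motion": [{"xyz":[0,0,0],"rotation":[0,0,0]},{"xyz":[0,0,0],"rotation":[0,0,0]},{"xyz":[0,0,0],"rotation":[0,0,0]},{"xyz":[0,0,0],"rotation":[0,0,0]},{"xyz":[0,0,0],"rotation":[0,0,0]}]}}

```text
clock: 48.95
tcp_pos: [0.508, 0.2497, 0.1003]
eef_rot: [0.0, 0.708, 0.706, -0.0]
ft_force: [-0.8, 0.6, 1.4]
width: 0.0455
grasp_force: 30.0
```

{"fn": "play_rows", "kwargs": {"motion": [{"xyz":[0,0,-0.6],"rotation":[0,0,0]},{"xyz":[0,0,-2],"rotation":[0,0,0]},{"xyz":[0,0,-3.5],"rotation":[0,0,0]},{"xyz":[0,0,-4],"rotation":[0,0,0]},{"xyz":[0,0,-1.9],"rotation":[0,0,0]}]}}

```text
clock: 49.45
tcp_pos: [0.509, 0.2501, 0.2238]
eef_rot: [0.001, 0.708, 0.706, 0.002]
ft_force: [-0.1, 0.0, -2.5]
width: 0.0458
grasp_force: 30.0
```

{"fn": "play_rows", "kwargs": {"motion": [{"xyz":[-1,0,0],"rotation":[0,0,0]},{"xyz":[-2,0,0],"rotation":[0,0,0]},{"xyz":[-3,0,0],"rotation":[0,0,0]},{"xyz":[-3,0,0],"rotation":[0,0,0]},{"xyz":[-3,0,0],"rotation":[0,0,0]}]}}

```text
clock: 49.95
tcp_pos: [0.5065, 0.1279, 0.2182]
eef_rot: [-0.001, 0.708, 0.706, -0.001]
ft_force: [-0.3, 0.3, -1.1]
width: 0.0448
grasp_force: 30.0
```

{"fn": "play_rows", "kwargs": {"motion": [{"xyz":[-3,0,0],"rotation":[0,0,0]},{"xyz":[-3,0,0],"rotation":[0,0,0]},{"xyz":[-3,0,0],"rotation":[0,0,0]},{"xyz":[-3,0,0],"rotation":[0,0,0]},{"xyz":[-3,0,0],"rotation":[0,0,0]}]}}

```text
clock: 50.45
tcp_pos: [0.5059, -0.022, 0.2183]
eef_rot: [-0.001, 0.708, 0.706, -0.001]
ft_force: [1.0, 0.4, -2.3]
width: 0.0452
grasp_force: 30.0
```

{"fn": "play_rows", "kwargs": {"motion": [{"xyz":[-3,0,0],"rotation":[0,0,0]},{"xyz":[-3,0,0],"rotation":[0,0,0]},{"xyz":[-3,0,0],"rotation":[0,0,0]},{"xyz":[-3,0,0],"rotation":[0,0,0]},{"xyz":[-3,0,0],"rotation":[0,0,0]}]}}

```text
clock: 50.95
tcp_pos: [0.5054, -0.1717, 0.2182]
eef_rot: [-0.002, 0.708, 0.706, -0.001]
ft_force: [0.3, 1.0, -3.0]
width: 0.0457
grasp_force: 30.0
```

{"fn": "play_rows", "kwargs": {"motion": [{"xyz":[-3,0,0],"rotation":[0,0,0]},{"xyz":[-3,0,0],"rotation":[0,0,0]},{"xyz":[-2,0,0],"rotation":[0,0,0]},{"xyz":[-1.3,0,0],"rotation":[0,0,0]},{"xyz":[-0.5,0,0],"rotation":[0,0,0]}]}}

```text
clock: 51.45
tcp_pos: [0.5057, -0.2693, 0.2187]
eef_rot: [-0.001, 0.709, 0.706, -0.0]
ft_force: [-0.6, -0.4, -2.4]
width: 0.0449
grasp_force: 30.0
```

{"fn": "play_rows", "kwargs": {"motion": [{"xyz":[0,0,2],"rotation":[0,0,0]},{"xyz":[0,0,3],"rotation":[0,0,0]},{"xyz":[0,0,2.5],"rotation":[0,0,0]},{"xyz":[0,0,1],"rotation":[0,0,0]},{"xyz":[0,0,0],"rotation":[0,0,0]}]}}

```text
clock: 51.95
tcp_pos: [0.5058, -0.2672, 0.1337]
eef_rot: [-0.002, 0.708, 0.706, -0.0]
ft_force: [-0.2, -0.7, -1.8]
width: 0.0452
grasp_force: 30.0
```

{"fn": "play_rows", "kwargs": {"motion": [{"xyz":[0,0,0],"rotation":[0,0,0]},{"xyz":[0,0,0],"rotation":[0,0,0]},{"xyz":[0,0,0],"rotation":[0,0,0]},{"xyz":[0,0,0],"rotation":[0,0,0]},{"xyz":[0,0,0],"rotation":[0,0,0]}]}}

```text
clock: 52.45
tcp_pos: [0.5067, -0.2684, 0.1357]
eef_rot: [0.0, 0.708, 0.706, 0.0]
ft_force: [-0.0, -0.2, -1.7]
width: 0.0453
grasp_force: 30.0
```

Down 2.94 cm, in stages.

{"fn": "play_rows", "kwargs": {"motion": [{"xyz":[0,0,0.8],"rotation":[0,0,0]},{"xyz":[0,0,0.8],"rotation":[0,0,0]},{"xyz":[0,0,0.5],"rotation":[0,0,0]},{"xyz":[0,0,0.3],"rotation":[0,0,0]},{"xyz":[0,0,0],"rotation":[0,0,0]}]}}

```text
clock: 52.95
tcp_pos: [0.5063, -0.2681, 0.1105]
eef_rot: [-0.001, 0.708, 0.706, -0.0]
ft_force: [-0.6, -0.1, -2.2]
width: 0.0451
grasp_force: 30.0
```

{"fn": "play_rows", "kwargs": {"motion": [{"xyz":[0,0,0.2],"rotation":[0,0,0]},{"xyz":[0,0,0.1],"rotation":[0,0,0]},{"xyz":[0,0,0.1],"rotation":[0,0,0]},{"xyz":[0,0,0],"rotation":[0,0,0]},{"xyz":[0,0,0],"rotation":[0,0,0]}]}}

```text
clock: 53.45
tcp_pos: [0.5066, -0.2683, 0.1073]
eef_rot: [0.0, 0.708, 0.706, -0.0]
ft_force: [-0.2, 0.8, -2.2]
width: 0.0453
grasp_force: 30.0
```

{"fn": "play_rows", "kwargs": {"motion": [{"xyz":[0,0,0.1],"rotation":[0,0,0]},{"xyz":[0,0,0.05],"rotation":[0,0,0]},{"xyz":[0,0,0],"rotation":[0,0,0]},{"xyz":[0,0,0],"rotation":[0,0,0]},{"xyz":[0,0,0],"rotation":[0,0,0]}]}}

```text
clock: 53.95
tcp_pos: [0.5068, -0.2684, 0.1063]
eef_rot: [0.0, 0.708, 0.706, 0.0]
ft_force: [-1.5, -0.2, 5.5]
width: 0.0453
grasp_force: 30.0
```

{"fn": "play_rows", "kwargs": {"motion": [{"xyz":[0,0,0],"rotation":[0,0,0]},{"xyz":[0,0,0],"rotation":[0,0,0]},{"xyz":[0,0,0],"rotation":[0,0,0]},{"xyz":[0,0,0],"rotation":[0,0,0]},{"xyz":[0,0,0],"rotation":[0,0,0]}], "jaw": 9.1}}

```text
clock: 54.45
tcp_pos: [0.5066, -0.2683, 0.1055]
eef_rot: [-0.0, 0.708, 0.706, -0.0]
ft_force: [-0.6, -0.6, -0.6]
width: 0.0806
grasp_force: 0.0
```

{"fn": "play_rows", "kwargs": {"motion": [{"xyz":[0,0,0],"rotation":[0,0,0]},{"xyz":[0,0,-1.6],"rotation":[0,0,0]},{"xyz":[0,0,-4],"rotation":[0,0,0]},{"xyz":[0,0,-4],"rotation":[0,0,0]},{"xyz":[0,0,-4],"rotation":[0,0,0]}]}}

```text
clock: 54.95
tcp_pos: [0.5064, -0.2681, 0.2431]
eef_rot: [-0.0, 0.708, 0.706, -0.0]
ft_force: [0.5, -0.5, -0.7]
width: 0.0909
grasp_force: 0.0
```

{"fn": "play_rows", "kwargs": {"motion": [{"xyz":[2,0,0],"rotation":[0,0,0]},{"xyz":[4,0,0],"rotation":[0,0,0]},{"xyz":[4.5,0,0],"rotation":[0,0,0]},{"xyz":[4.5,0,0],"rotation":[0,0,0]},{"xyz":[4.5,0,0],"rotation":[0,0,0]}]}}

```text
clock: 55.45
tcp_pos: [0.5065, -0.0713, 0.2412]
eef_rot: [-0.0, 0.708, 0.706, -0.0]
ft_force: [0.4, 0.8, -0.2]
width: 0.091
grasp_force: 0.0
```

{"fn": "play_rows", "kwargs": {"motion": [{"xyz":[4.5,0,0],"rotation":[0,0,0]},{"xyz":[4.5,0,0],"rotation":[0,0,0]},{"xyz":[4.5,0,0],"rotation":[0,0,0]},{"xyz":[4.5,0,0],"rotation":[0,0,0]},{"xyz":[4.5,0,0],"rotation":[0,0,0]}]}}

```text
clock: 55.95
tcp_pos: [0.507, 0.1538, 0.2412]
eef_rot: [-0.0, 0.708, 0.706, -0.0]
ft_force: [1.7, -0.4, 0.7]
width: 0.0912
grasp_force: 0.0
```

{"fn": "play_rows", "kwargs": {"motion": [{"xyz":[4.5,0,0],"rotation":[0,0,0]},{"xyz":[4.5,0,0],"rotation":[0,0,0]},{"xyz":[4.5,0,0],"rotation":[0,0,0]},{"xyz":[3,0,0],"rotation":[0,0,0]},{"xyz":[1.3,0,0],"rotation":[0,0,0]}]}}

```text
clock: 56.45
tcp_pos: [0.5071, 0.3326, 0.2407]
eef_rot: [-0.0, 0.707, 0.707, -0.0]
ft_force: [0.3, -0.4, 0.1]
width: 0.0911
grasp_force: 0.0
```

{"fn": "play_rows", "kwargs": {"motion": [{"xyz":[0,0,0],"rotation":[0,0,0]},{"xyz":[0,0,2],"rotation":[0,0,0]},{"xyz":[0,0,2],"rotation":[0,0,0]},{"xyz":[0,0,1],"rotation":[0,0,0]},{"xyz":[0,0,0],"rotation":[0,0,0]}]}}

```text
clock: 56.95
tcp_pos: [0.5078, 0.328, 0.1903]
eef_rot: [-0.0, 0.709, 0.706, -0.002]
ft_force: [-0.4, 0.4, -0.2]
width: 0.0912
grasp_force: 0.0
```

{"fn": "play_rows", "kwargs": {"motion": [{"xyz":[0,0,3],"rotation":[0,0,0]},{"xyz":[0,0,3],"rotation":[0,0,0]},{"xyz":[0,0,2],"rotation":[0,0,0]},{"xyz":[0,0,0.7],"rotation":[0,0,0]},{"xyz":[0,0,0],"rotation":[0,0,0]}]}}

```text
clock: 57.45
tcp_pos: [0.5084, 0.3293, 0.1047]
eef_rot: [-0.0, 0.708, 0.706, -0.0]
ft_force: [-0.5, 0.5, 0.8]
width: 0.0908
grasp_force: 0.0
```

{"fn": "play_rows", "kwargs": {"motion": [{"xyz":[0,0,0],"rotation":[0,0,0]},{"xyz":[0,0,0],"rotation":[0,0,0]},{"xyz":[0,0,0],"rotation":[0,0,0]},{"xyz":[0,0,0],"rotation":[0,0,0]},{"xyz":[0,0,0],"rotation":[0,0,0]}], "jaw": 2}}

```text
clock: 57.95
tcp_pos: [0.5083, 0.3298, 0.105]
eef_rot: [0.0, 0.708, 0.706, 0.0]
ft_force: [0.2, -0.4, 0.7]
width: 0.0556
grasp_force: 0.0
```

{"fn": "play_rows", "kwargs": {"motion": [{"xyz":[0,0,0],"rotation":[0,0,0]},{"xyz":[0,0,0],"rotation":[0,0,0]},{"xyz":[0,0,0],"rotation":[0,0,0]},{"xyz":[0,0,0],"rotation":[0,0,0]},{"xyz":[0,0,0],"rotation":[0,0,0]}]}}

```text
clock: 58.45
tcp_pos: [0.5083, 0.3297, 0.1046]
eef_rot: [0.0, 0.708, 0.706, 0.0]
ft_force: [0.8, -0.2, -1.0]
width: 0.0313
grasp_force: 30.0
```

{"fn": "play_rows", "kwargs": {"motion": [{"xyz":[0,0,-0.6],"rotation":[0,0,0]},{"xyz":[0,0,-2],"rotation":[0,0,0]},{"xyz":[0,0,-3.5],"rotation":[0,0,0]},{"xyz":[0,0,-4],"rotation":[0,0,0]},{"xyz":[0,0,-1.9],"rotation":[0,0,0]}]}}

```text
clock: 58.95
tcp_pos: [0.5091, 0.3302, 0.2287]
eef_rot: [0.001, 0.708, 0.706, 0.002]
ft_force: [1.1, 0.0, -1.3]
width: 0.0313
grasp_force: 30.0
```

{"fn": "play_rows", "kwargs": {"motion": [{"xyz":[-1,0,0],"rotation":[0,0,0]},{"xyz":[-2,0,0],"rotation":[0,0,0]},{"xyz":[-3,-0.1,0],"rotation":[0,0,0]},{"xyz":[-3,-0.1,0],"rotation":[0,0,0]},{"xyz":[-3,-0.1,0],"rotation":[0,0,0]}]}}

```text
clock: 59.45
tcp_pos: [0.5036, 0.2077, 0.2227]
eef_rot: [-0.001, 0.708, 0.706, -0.002]
ft_force: [0.8, 0.1, -1.6]
width: 0.0313
grasp_force: 30.0
```

{"fn": "play_rows", "kwargs": {"motion": [{"xyz":[-3,-0.1,0],"rotation":[0,0,0]},{"xyz":[-3,-0.1,0],"rotation":[0,0,0]},{"xyz":[-3,-0.1,0],"rotation":[0,0,0]},{"xyz":[-3,-0.1,0],"rotation":[0,0,0]},{"xyz":[-3,-0.1,0],"rotation":[0,0,0]}]}}

```text
clock: 59.95
tcp_pos: [0.498, 0.058, 0.223]
eef_rot: [-0.001, 0.708, 0.706, -0.001]
ft_force: [0.8, 0.4, -1.8]
width: 0.0313
grasp_force: 30.0
```

{"fn": "play_rows", "kwargs": {"motion": [{"xyz":[-3,-0.1,0],"rotation":[0,0,0]},{"xyz":[-3,0,0],"rotation":[0,0,0]},{"xyz":[-3,0,0],"rotation":[0,0,0]},{"xyz":[-3,0,0],"rotation":[0,0,0]},{"xyz":[-3,0,0],"rotation":[0,0,0]}]}}

```text
clock: 60.45
tcp_pos: [0.4965, -0.0917, 0.223]
eef_rot: [-0.001, 0.708, 0.706, -0.001]
ft_force: [0.9, -0.7, -1.5]
width: 0.0313
grasp_force: 30.0
```

{"fn": "play_rows", "kwargs": {"motion": [{"xyz":[-3,0,0],"rotation":[0,0,0]},{"xyz":[-3,0,0],"rotation":[0,0,0]},{"xyz":[-2.4,0,0],"rotation":[0,0,0]},{"xyz":[-1.7,0,0],"rotation":[0,0,0]},{"xyz":[-0.7,0,0],"rotation":[0,0,0]}]}}

```text
clock: 60.95
tcp_pos: [0.4969, -0.1996, 0.2235]
eef_rot: [-0.001, 0.709, 0.706, -0.0]
ft_force: [-0.5, -0.0, -1.6]
width: 0.0315
grasp_force: 30.0
```

{"fn": "play_rows", "kwargs": {"motion": [{"xyz":[0,0,2],"rotation":[0,0,0]},{"xyz":[0,0,3],"rotation":[0,0,0]},{"xyz":[0,0,2.5],"rotation":[0,0,0]},{"xyz":[0,0,1],"rotation":[0,0,0]},{"xyz":[0,0,0],"rotation":[0,0,0]}]}}

```text
clock: 61.45
tcp_pos: [0.497, -0.1973, 0.1384]
eef_rot: [-0.002, 0.708, 0.706, -0.0]
ft_force: [-0.2, -0.4, -1.7]
width: 0.0313
grasp_force: 30.0
```

{"fn": "play_rows", "kwargs": {"motion": [{"xyz":[0,0,0],"rotation":[0,0,0]},{"xyz":[0,0,0],"rotation":[0,0,0]},{"xyz":[0,0,0],"rotation":[0,0,0]},{"xyz":[0,0,0],"rotation":[0,0,0]},{"xyz":[0,0,0],"rotation":[0,0,0]}]}}

```text
clock: 61.95
tcp_pos: [0.4979, -0.1984, 0.1401]
eef_rot: [0.0, 0.708, 0.706, 0.0]
ft_force: [-0.4, 0.2, -1.1]
width: 0.0314
grasp_force: 30.0
```

Down 2.95 cm, in stages.

{"fn": "play_rows", "kwargs": {"motion": [{"xyz":[0,0,0.8],"rotation":[0,0,0]},{"xyz":[0,0,0.8],"rotation":[0,0,0]},{"xyz":[0,0,0.5],"rotation":[0,0,0]},{"xyz":[0,0,0.3],"rotation":[0,0,0]},{"xyz":[0,0,0],"rotation":[0,0,0]}]}}

```text
clock: 62.45
tcp_pos: [0.4975, -0.1981, 0.115]
eef_rot: [-0.001, 0.708, 0.706, -0.0]
ft_force: [-0.5, -0.1, -2.3]
width: 0.0315
grasp_force: 30.0
```

{"fn": "play_rows", "kwargs": {"motion": [{"xyz":[0,0,0.2],"rotation":[0,0,0]},{"xyz":[0,0,0.1],"rotation":[0,0,0]},{"xyz":[0,0,0.1],"rotation":[0,0,0]},{"xyz":[0,0,0],"rotation":[0,0,0]},{"xyz":[0,0,0],"rotation":[0,0,0]}]}}

```text
clock: 62.95
tcp_pos: [0.4978, -0.1983, 0.1118]
eef_rot: [0.0, 0.708, 0.706, -0.0]
ft_force: [-0.4, 0.1, -1.7]
width: 0.0312
grasp_force: 30.0
```

{"fn": "play_rows", "kwargs": {"motion": [{"xyz":[0,0,0.1],"rotation":[0,0,0]},{"xyz":[0,0,0.05],"rotation":[0,0,0]},{"xyz":[0,0,0],"rotation":[0,0,0]},{"xyz":[0,0,0],"rotation":[0,0,0]},{"xyz":[0,0,0],"rotation":[0,0,0]}]}}

```text
clock: 63.45
tcp_pos: [0.498, -0.1984, 0.1105]
eef_rot: [0.0, 0.708, 0.706, 0.0]
ft_force: [-0.2, 0.7, 2.8]
width: 0.0313
grasp_force: 30.0
```

Contact with the pocket floor. I release, back up, clear to one side and look.

{"fn": "play_rows", "kwargs": {"motion": [{"xyz":[0,0,0],"rotation":[0,0,0]},{"xyz":[0,0,0],"rotation":[0,0,0]},{"xyz":[0,0,0],"rotation":[0,0,0]},{"xyz":[0,0,0],"rotation":[0,0,0]},{"xyz":[0,0,0],"rotation":[0,0,0]}], "jaw": 9.1}}

```text
clock: 63.95
tcp_pos: [0.4978, -0.1983, 0.1101]
eef_rot: [-0.0, 0.708, 0.706, -0.0]
ft_force: [0.2, -1.0, 0.5]
width: 0.0668
grasp_force: 0.0
```

{"fn": "play_rows", "kwargs": {"motion": [{"xyz":[0,0,0],"rotation":[0,0,0]},{"xyz":[0,0,-1.6],"rotation":[0,0,0]},{"xyz":[0,0,-4],"rotation":[0,0,0]},{"xyz":[0,0,-4],"rotation":[0,0,0]},{"xyz":[0,0,-4],"rotation":[0,0,0]}]}}

```text
clock: 64.45
tcp_pos: [0.4975, -0.1981, 0.2476]
eef_rot: [-0.0, 0.708, 0.706, -0.0]
ft_force: [0.7, -0.9, 0.3]
width: 0.0909
grasp_force: 0.0
```

{"fn": "play_rows", "kwargs": {"motion": [{"xyz":[4,0,-1],"rotation":[0,0,0]},{"xyz":[4.5,0,0],"rotation":[0,0,0]},{"xyz":[4.5,0,0],"rotation":[0,0,0]},{"xyz":[4.5,0,0],"rotation":[0,0,0]},{"xyz":[4.5,0,0],"rotation":[0,0,0]}]}}

```text
clock: 64.95
tcp_pos: [0.4981, 0.0234, 0.2564]
eef_rot: [0.0, 0.708, 0.706, 0.0]
ft_force: [1.0, 0.6, -0.4]
width: 0.0911
grasp_force: 0.0
```

{"fn": "play_rows", "kwargs": {"motion": [{"xyz":[4.5,0,0],"rotation":[0,0,0]},{"xyz":[4.5,0,0],"rotation":[0,0,0]},{"xyz":[4.5,0,0],"rotation":[0,0,0]},{"xyz":[4.5,0,0],"rotation":[0,0,0]},{"xyz":[2,0,0],"rotation":[0,0,0]}]}}

```text
clock: 65.45
tcp_pos: [0.4983, 0.2252, 0.2561]
eef_rot: [-0.0, 0.707, 0.707, 0.0]
ft_force: [0.5, -0.1, -0.4]
width: 0.0911
grasp_force: 0.0
```

{"fn": "play_rows", "kwargs": {"motion": [{"xyz":[0,0,0],"rotation":[0,0,0]},{"xyz":[0,0,0],"rotation":[0,0,0]},{"xyz":[0,0,0],"rotation":[0,0,0]},{"xyz":[0,0,0],"rotation":[0,0,0]},{"xyz":[0,0,0],"rotation":[0,0,0]}]}}

```text
clock: 65.95
tcp_pos: [0.4992, 0.2207, 0.2563]
eef_rot: [0.0, 0.709, 0.706, 0.0]
ft_force: [0.1, -0.2, -0.0]
width: 0.091
grasp_force: 0.0
```

```bash
python3 - <<'E'
from station import env
import cv2,numpy as np
o=env.get_obs();print(o["clock"],o["tcp_pos"],o["width"])
t=env.capture("top");a=cv2.resize(t[90:290,210:440],None,fx=1.7,fy=1.7,interpolation=cv2.INTER_CUBIC)
b=cv2.resize(cv2.imread("pics/top0.png")[90:290,210:440],None,fx=1.7,fy=1.7,interpolation=cv2.INTER_CUBIC)
cv2.imwrite("pics/f.png",np.hstack([b,a]))
for n in("bottle","jar","dispenser","holder","empty_holder","loupe","tweezers"):print(n,[(np.round(d["uv"],1).tolist(),round(float(d["p"]),2)) for d in env.boxes_of(n,"top")])
E
```

```text
65.95 [0.49915875 0.22074366 0.25632945] 0.0910160707008989
bottle [([331.9, 195.3], 0.93), ([330.3, 238.1], 0.88), ([297.7, 240.2], 0.82), ([343.1, 180.7], 0.21)]
jar [([391.6, 190.4], 0.58)]
dispenser [([362.7, 257.8], 0.94), ([359.0, 190.3], 0.76)]
holder [([256.8, 162.7], 0.71)]
empty_holder [([359.5, 189.1], 0.66), ([362.5, 170.0], 0.59)]
loupe []
tweezers [([156.7, 155.5], 0.67), ([358.1, 190.1], 0.3)]
```

View pics/f.png

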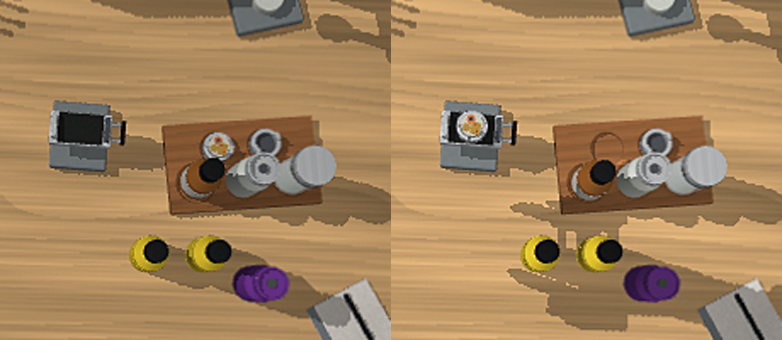

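Comparing before and after, the cap, dish and lid are each within about 2 px of where they started. The movement sits on the platform at (471,126) and nothing else has moved, so I hand the job in.

```bash
python3 -c "
from station import env
print(env.finish_job())"
```

```text
the job is handed in; nothing more can be done
None
```

I handed the job in at about 66 s: the movement sits centred on the microphone platform, and the bottle, jar and dispenser are back upright in their own pockets by the final top picture, though the hand-in returned no verdict.

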